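# Work a stuck fan module loose from a switch fan tray

### The arm

A 7-joint arm with a two-finger parallel gripper is mounted at the origin on the work surface. World frame = base frame: x ahead of the robot, y to its left, z up, the work surface at z = 0. Lengths are in m, angles in rad, forces in N, time in s.
With the tool pointing down it reaches from about 0.4 to 0.85 m from the base axis. Payload 10.4 kg.
Tool frame: the origin (TCP) lies at the very end of the fingers, on their centre line; the grasp point (between the pads) lies 19 mm behind it (manip.grip_point_offset is the z of the grasp point in the tool frame, in m); z points along the fingers, y is the direction in which the jaws open and shut (so a half turn about z gives the same grasp; the last joint's range is limited). The gripper opens to 85 mm and grips with 20 to 120 N. Pads are 22 mm wide; open, the fingers measure 114 mm over their backs; the gripper's body (76 mm by 85 mm) begins 54 mm behind the grasp point. The pads swing forward as they close: fully open they stand 13 mm farther back than shut.
Start: joints at [1.165, 0.332, -0.065, 1.46, 0.022, 1.35, -0.088], TCP at [0.233, -0.58, 0.231] pointing down, gripper open.
Joint ranges: [-2.6, 2.6], [-0.5, 2.12], [-1.47, 1.34], [0.16, 2.42], [-1.27, 4.41], [0.06, 2.06], [-2.6, 2.6]. Speed limits (rad/s): [2.22, 2.22, 2.79, 2.79, 3.14, 3.14, 3.14].

### API

Orientations are given as a unit quaternion [x, y, z, w].
In Python, from workcell import manip, camera, get_calibration, hand_in gives the robot as it stands.
- The arm moves only by the shell command python3 -m pendant 'ROWS' [FORCE]. ROWS is JSON, a list of rows, each a list of 5 numbers: the shift along the tool's x, y, z in units of 40 mm (1.0 is 40 mm), then the turn about the tool's z in units of 6 degrees (1.0 is 6 degrees), then the closure, from 0 (fully open) to 1 (shut). A call has 1 to 5 rows; each row is the pose to reach, as a shift and turn from the pose commanded when the call began, along the tool's axes at that moment; what a row does not reach only later rows make up. A row lasts 1/8 s, in which the tool goes at most 62.5 mm and 10.7 degrees, less where a joint would pass 70% of its speed; a pose out of reach is approached as far as the arm can. A call with a gripper value outside its range is refused whole. The fingers move at their own pace and stop on an object; FORCE is the grip in N (left out, the last holds). Time passes only in rows, so rows that repeat a pose let the fingers close. It gives the time, the measured TCP pose, the force and the opening at its end, in the units of the state.
- manip.get_obs(): the state, without advancing time (a new reading comes with each control period).
- camera(name): name is "scene" or "top"; returns (picture, depth): 400x640x3 uint8, red, green, blue; 400x640 float32, m along the optical axis (not along the pixel's ray), 0 where there is no reading.
- get_calibration(name): a dict with "vfov" (degrees; the focal length in pixels is half the picture's height over the tangent of half this angle, whatever the lens; pixels are square), "cx", "cy" (the principal point, pixels), "distortion" ([k1, k2, p1, p2, k3] as OpenCV has them; the pictures are not rectified), "position" and "rotation" of the camera in the world. Camera axes: x right, y down, z forward; pixel columns grow to the right and rows downward; lengths in m; the calibration is good to about 2 mm. A picture is of the moment at which its call begins. get_calibration takes no time and is no camera call.
- hand_in(): hands the job in, once; it reports no verdict.
The state is a dict: "clock": time; "joint_pos": joint angles; "joint_velocities": joint speeds; "tau": joint torques, N m; "position": TCP position; "ee_rot": TCP orientation; "ft_force": force on the tool from outside, world axes, zero at the start; "torque": the same for the moment, N m; "grip_width": opening from 0.0 (shut) to 1.0 (fully open).
Only numpy, scipy, OpenCV 4.12 (cv2) and the standard library are available. Lean on these libraries where they do the work, as an engineer would, in place of code of your own. Each camera call takes 0.05 s, during which the arm holds its last target.

### The job

The fan tray of a rack switch is bracketed to the bench with one fan module left in it, tight between its rubber cheeks. Pull back the lock slide beside that fan until it is fully open, leaving the other bay's slide alone, then take the fan by its top grip and rock it from side to side out of the cheeks instead of pulling it straight: tip it a good 5 degrees away from its lock slide first, then as far over towards the slide, while it is still in the bay. Finish holding the fan still and upright in the gripper, just clear of the cheeks (some 2 to 5 cm above the tray floor) over its own bay, and leave the other things on the bench where they are.

Things in the scene. Friction and masses are not known exactly. Their poses are not given: they have to be found in the camera images.
- tray: Open sheet-steel fan tray fixed to the bench, 220 mm (its x) by 400 mm (its y), end walls 40 mm high, floor plate 4 mm thick. Origin on the bench, midway between its two bays; x points away from the robot, y to its left. Each bay has its lock slide on its +y side. The bay without the fan holds a fixed steel blanking insert, 38 x 52 x 40 mm, without any grip.
- left_bay (a point): Centre of the left bay's floor (tray x = 0, y = +100 mm, 4 mm above the bench), where the fan's underside sits. Sprung cheeks 14 mm high at the bay's -y and +y sides press rubber beads, 10 mm above the floor, on the fan's sides: about 17 N of drag each (34 N on a straight pull); they give 2 to 4 mm sideways. A side lifted past its bead is free. Lips 9 mm high in front and behind leave 1.5 mm play.
- right_bay (a point): Centre of the right bay's floor (tray x = 0, y = -100 mm, 4 mm above the bench); in every way like the left bay.
- fan_grip (a point): Centre of the grip rib on top of the only fan module, which starts fully down in the left or right bay: black, 60 mm along the tray's y, 38 mm along x, 94 mm tall in all, 0.18 to 0.35 kg. The rib is 20 mm wide (y), 34 mm long (x), 30 mm tall, rising from the fan's flat top 15 mm below this point. A lug on the fan's +y side, under the lock's tongue, keeps it down until that lock is open.
- fan_foot (a point): Centre of the fan module's underside, 79 mm below fan_grip; on the tray floor, 4 mm above the bench, when fully down. Its lower side edges are 30 mm to either side along its y. Its axes are parallel to the tray's while it is seated.
- left_lock (a joint): Lock slide of the left bay: 0 = fully locked, tongue over the fan's lug; 0.032 = fully open, against its stop. Its grip moves along the tray's -x (towards the robot) as the value grows. Drag about 2 N; it stays where it is left.
- right_lock (a joint): Lock slide of the right bay: 0 = fully locked, tongue over the fan's lug; 0.032 = fully open, against its stop. Its grip moves along the tray's -x (towards the robot) as the value grows. Drag about 2 N; it stays where it is left.
- left_lock_grip (a point): Centre of the finger grip of the left lock slide: an upright black block 16 mm along the tray's x, 14 mm along its y, 32 mm tall (its top 16 mm above this point, the slide plate it stands on 16 mm below). It lies 58 mm to the tray's +y of its bay's centre line, in front of the bay (tray -x). The plate runs on an aluminium rail 24 mm wide.
- right_lock_grip (a point): Centre of the finger grip of the right lock slide: an upright black block 16 mm along the tray's x, 14 mm along its y, 32 mm tall (its top 16 mm above this point, the slide plate it stands on 16 mm below). It lies 58 mm to the tray's +y of its bay's centre line, in front of the bay (tray -x). The plate runs on an aluminium rail 24 mm wide.
- dish: Shallow round aluminium dish of small screws, 54 mm across, 14 mm high, standing on the tray floor between the two bays. Leave alone. Origin: centre of its underside.
- driver: Screwdriver, 190 mm long, 26 mm thick, lying on the bench along the far side of the tray. Leave alone. Origin: under its middle.
- drive: Flat aluminium disk drive, 70 x 100 x 10 mm, lying on the bench beside the right end of the tray. Leave alone. Origin: centre of its underside.
- heatsink: Finned aluminium heat sink, 60 x 60 x 30 mm, on the bench beside the left end of the tray. Leave alone. Origin: centre of its underside.
- adapter: Black mains adapter, 110 x 50 x 32 mm, on the bench to the right. Leave alone. Origin: centre of its underside.
- meter: Grey multimeter, 170 x 82 x 46 mm, on the bench to the left. Leave alone. Origin: centre of its underside.
- netbox: Small dark steel network switch, 100 x 160 x 28 mm, on the bench to the right. Leave alone. Origin: centre of its underside.
There are look-alikes about, which are no part of the job. What is shaped like the part that bears fan_grip but brown or red is not meant.

How it is judged:
On the way, in this order (a step that is already met when the one before it is completed fails the run):
1. the lock slide of the fan's bay is fully open (28 mm or more of its 32 mm) while the fan is still fully down (((y of fan_foot in the frame of tray above 0 m and value of joint left_lock above 0.028 m) or (y of fan_foot in the frame of tray below 0 m and value of joint right_lock above 0.028 m)) and height (world z) of fan_foot below 0.007 m), for 0.2 s.
2. the fan, its foot still in the bay, is tipped 3.5 degrees or more away from its lock slide (lock side up) (((y of fan_foot in the frame of tray above 0 m and value of joint left_lock above 0.028 m) or (y of fan_foot in the frame of tray below 0 m and value of joint right_lock above 0.028 m)) and height (world z) of fan_foot below 0.016 m and angle between fan_foot's own y axis and vertical below 1.5108 rad), for 0.1 s.
3. the fan, its foot still in the bay, is tipped 3.5 degrees or more the other way, towards its lock slide (((y of fan_foot in the frame of tray above 0 m and value of joint left_lock above 0.028 m) or (y of fan_foot in the frame of tray below 0 m and value of joint right_lock above 0.028 m)) and height (world z) of fan_foot below 0.02 m and angle between fan_foot's own y axis and vertical above 1.6308 rad), for 0.1 s.
At the end, for the whole second after the job is handed in: The program finishes while holding: the fan module is gripped by the fingers and touches nothing of the tray, its underside 17 to 71 mm above the tray floor, upright within 8 degrees, within 30 mm of being straight above its own bay, still, with that bay's lock slide fully open (28 mm or more) (((y of fan_foot in the frame of tray above 0 m and value of joint left_lock above 0.028 m) or (y of fan_foot in the frame of tray below 0 m and value of joint right_lock above 0.028 m)) and height (world z) of fan_foot between 0.021 and 0.075 m and angle between fan_foot's own z axis and vertical below 0.15 rad and (horizontal distance between fan_foot and left_bay below 0.03 m or horizontal distance between fan_foot and right_bay below 0.03 m) and contact force between fan and the fingers above 2 N and contact force between fan and tray below 0.2 N and linear speed of fan below 0.03 m/s and angular speed of fan below 0.2 rad/s); the arm keeps its last pose, push and grip.
It fails at once if the other bay's lock slide is opened (beyond 14 mm) ((y of fan_foot in the frame of tray above 0 m and value of joint right_lock above 0.014 m) or (y of fan_foot in the frame of tray below 0 m and value of joint left_lock above 0.014 m)).
It fails at once if another thing on the bench is moved by more than 30 mm (distance of any of dish, driver, drive, heatsink, adapter, meter, netbox from where it was at the start of the episode above 0.03 m).
It also fails if it takes over 61 s, if anything falls off the work surface, if the arm or the gripper's body presses on something with over 40 N, if the wrist force passes 120 N, or if a joint passes its speed limit or range.

## Working session

There is one attempt and no reset: what is moved stays moved. The work goes in short steps, Python scripts to look and compute and a shell command to move; the robot and the scene stay as the last step left them, time stands still between calls to the robot, and variables do not carry over. Pictures are saved under pics/ and viewed, and the job is handed in when it is done.

```bash
ls; mkdir -p pics; cat > h.py <<'E'
import numpy as np, cv2
from workcell import manip, camera, get_calibration
def cal(n):
    c=get_calibration(n); f=200/np.tan(np.radians(c["vfov"])/2)
    K=np.array([[f,0,c["cx"]],[0,f,c["cy"]],[0,0,1.]])
    return c,K,np.array(c["distortion"],float),np.array(c["position"]),np.array(c["rotation"])
def px2w(n,u,v,d=None,z=None):
    c,K,D,P,R=cal(n)
    if R.shape!=(3,3):
        from scipy.spatial.transform import Rotation as Ro; R=Ro.from_quat(R).as_matrix()
    p=cv2.undistortPoints(np.array([[[u,v]]],float),K,D)[0,0]
    r=R@np.array([p[0],p[1],1.])
    if z is not None: d=(z-P[2])/r[2]
    return P+r*d
E
python3 - <<'E'
from h import *
for n in("scene","top"):
    im,d=camera(n); cv2.imwrite(f"pics/{n}0.png",im[:,:,::-1]); np.save(f"{n}0.npy",d)
    print(get_calibration(n))
o=manip.get_obs(); print(o, manip.grip_point_offset)
E
```

```text
pics
{'vfov': 43.95099974238196, 'cx': 326.04286237212506, 'cy': 205.36312781456976, 'distortion': array([-0.08405304,  0.        ,  0.        ,  0.        ,  0.        ]), 'position': array([ 1.52568163, -0.72494612,  0.86333775]), 'rotation': array([ 0.79199358,  0.38126104, -0.20961477, -0.42830811])}
{'vfov': 55.77432514426259, 'cx': 323.58328916253373, 'cy': 203.57294020974547, 'distortion': array([0.00114298, 0.        , 0.        , 0.        , 0.        ]), 'position': array([ 0.50461859, -0.01906216,  1.11367415]), 'rotation': array([-0.6995234 ,  0.71368113, -0.01344825,  0.03384377])}
{'clock': 0.1, 'joint_pos': array([ 1.16542783,  0.33279567, -0.06472305,  1.46083173,  0.02160841,
        1.34989514, -0.08849402]), 'joint_velocities': array([-0.00018189, -0.00311109,  0.0003033 , -0.00129558, -0.00059332,
       -0.0008223 ,  0.00094498]), 'tau': array([ 1.99191629e-03, -6.26747632e+01,  4.96811152e-02, -3.92431533e+01,
        1.62892928e-02,  6.94825329e-03, -3.25038889e-05]), 'position': array([ 0.23331871, -0.57946838,  0.2306159 ]), 'ee_rot': array([ 9.81737086e-01,  1.90241721e-01, -1.44550536e-04, -5.99820247e-04]), 'ft_force': array([-1.05112554,  0.5074267 ,  0.35202937]), 'torque': array([-0.04107836, -0.00165372, -0.03450583]), 'grip_width': 1.0039683931154304} -0.0187
```

View pics/scene0.png

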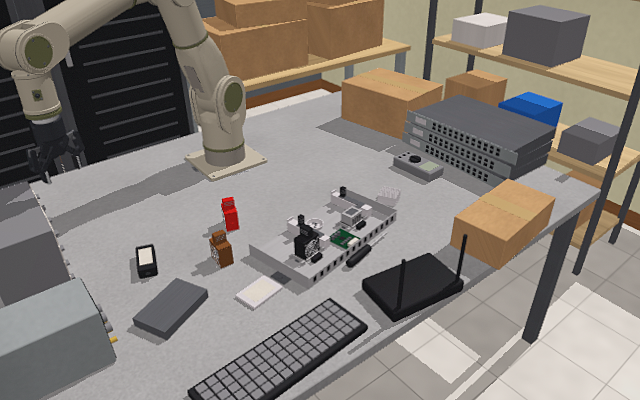

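View pics/top0.png

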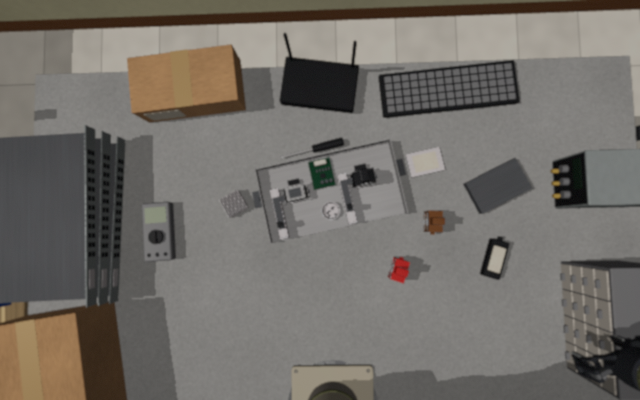

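The top view shows the tray centred near (333,191). The black fan is in the right bay at (362,177), and its lock slide is to its left near (350,212). I'll enlarge that area.

```bash
python3 - <<'E'
from h import *
im=cv2.imread("pics/top0.png")[130:250,245:425]; cv2.imwrite("pics/topc.png",cv2.resize(im,None,fx=4.4,fy=4.4,interpolation=cv2.INTER_CUBIC))
im=cv2.imread("pics/scene0.png")[170:290,240:410]; cv2.imwrite("pics/scenec.png",cv2.resize(im,None,fx=4.6,fy=4.6,interpolation=cv2.INTER_CUBIC))
E
```

```text
(no output)
```

View pics/topc.png

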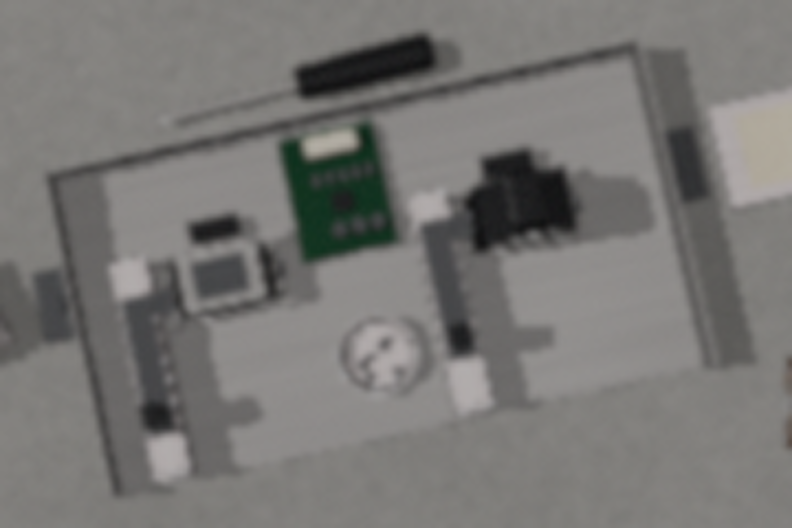

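View pics/scenec.png

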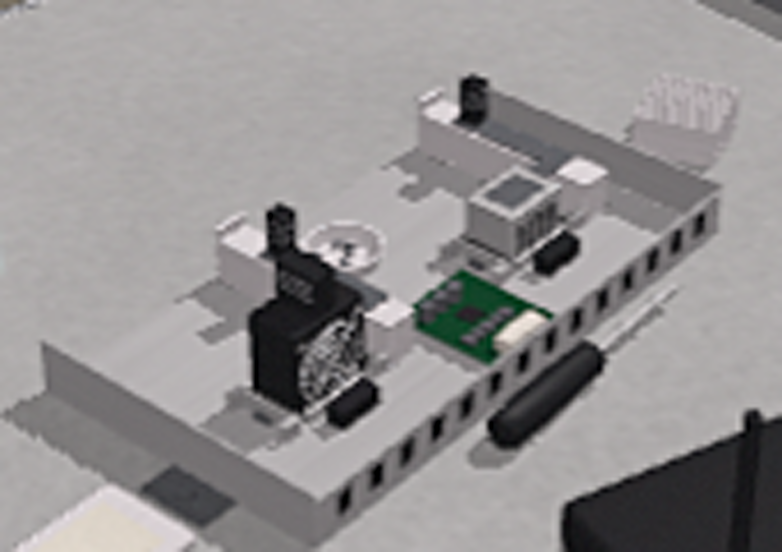

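```bash
python3 - <<'E'
from h import *
d=np.load("top0.npy")
f=lambda x,y:(245+x/4.4,130+y/4.4)
for nm,x,y in [("far L",52,175),("far R",635,45),("near L",117,493),("near R",710,365),("grip top",460,336),("post front",470,385),("post back",430,207),("leftgrip",157,414),("rib top",522,205),("rib",510,180),("fan top L",490,210),("fan top R",560,200),("floor",620,300),("dish",385,355),("insert",222,277), ("rail",447,280)]:
    u,v=f(x,y); dd=d[int(round(v)),int(round(u))]
    print(nm,np.round((u,v),1),np.round(px2w("top",u,v,d=dd),3))
# height map around
u0,v0=340,168
H=np.array([[px2w("top",u,v,d=d[v,u])[2] for u in range(338,382)] for v in range(160,222)])
np.set_printoptions(linewidth=250)
for v in range(160,222): print(v,' '.join('%3d'%round(1000*h) for h in H[v-160]))
E
```

```text
far L [256.8 169.8] [0.684 0.208 0.008]
far R [389.3 140.2] [ 0.757 -0.182  0.032]
near L [271.6 242. ] [0.469 0.166 0.009]
near R [406.4 213. ] [ 0.547 -0.23   0.   ]
grip top [349.5 206.4] [ 0.565 -0.061  0.074]
post front [351.8 217.5] [ 0.536 -0.068  0.04 ]
post back [342.7 177. ] [ 0.652 -0.045  0.038]
leftgrip [280.7 224.1] [0.52  0.13  0.071]
rib top [363.6 176.6] [ 0.644 -0.1    0.097]
rib [360.9 170.9] [ 0.659 -0.093  0.102]
fan top L [356.4 177.7] [ 0.645 -0.082  0.069]
fan top R [372.3 175.5] [ 0.65  -0.126  0.068]
floor [385.9 198.2] [ 0.591 -0.171  0.006]
dish [332.5 210.7] [ 0.558 -0.014  0.009]
insert [295.5 193. ] [0.609 0.091 0.042]
rail [346.6 193.6] [ 0.604 -0.055  0.041]
160   5   6   5   2   7   3   3   8   6   5  10   7   5   2   4   5   4   6   4   8   6   8   5   1   4   5   9  -1   6   7   5   6   6   2   4   6 1114   5   8   7   2   1   8   5
161  11   7  10   3   5   5   6   4   6   3   5   7   6   8   3   7   9   7   7   5   7   5   5   3   6   8   5   2   5   2   6   7   7   6   6   6   8   6   3   6   9  10   6   6
162   7   6   6   4   7   9   6   5   4
[... 10072 characters left out ...]
   5   6   2   5   5  34  41  38  38  39  40  39  34  38   5   5   3   9   4   5   4   9   5   2  10   1   6   6   4   3   6   7   3   4   3   7   2   2   3   4
219   9   7   4   6   0   8   8   7   4  19  40  36  38  36  37  42  37  40   8   6   4   7   3   5   4   6   6   2   5   7   6   7   6   6   5   5   6   6   3   4  -2   0   2   0
220   5   7   8   5   6   6   4   7   7   7  40  37  36  38  36  40  35  39  35   3   2   7   8   6  10  -1   5   5   6   3   6   4   6   3   8  -1   2   2   3   6   4   3   3  -1
221   5   7   0   8   3   5   5   4   6   6  36  36  37  38  33  38  46  47  42   4   5   8   7   8   3   5   4   6   7  -2   3   3   2   0   3   1   2   3   2   1   1   0  -2   1
```

```bash
cat > est.py <<'E'
from h import *
def cloud(n,d,u0,u1,v0,v1):
    U,V=np.meshgrid(np.arange(u0,u1),np.arange(v0,v1)); D=d[v0:v1,u0:u1].ravel()
    c,K,Di,P,R=cal(n)
    from scipy.spatial.transform import Rotation as Ro; R=Ro.from_quat(R).as_matrix()
    p=cv2.undistortPoints(np.stack([U.ravel(),V.ravel()],1).astype(float)[:,None],K,Di)[:,0]
    r=(R@np.c_[p,np.ones(len(p))].T).T
    W=P+r*D[:,None]; return W[D>0], r[D>0], P
def top(n,d,box,zlo,zhi,z):
    W,r,P=cloud(n,d,*box); m=(W[:,2]>zlo)&(W[:,2]<zhi)
    q=(P+r*((z-P[2])/r[:,2])[:,None])[m][:,:2]
    return q
def rect(q):
    (c,s,a)=cv2.minAreaRect((q*1000).astype(np.float32)); return np.round(c,1),np.round(s,1),round(a,1)
E
python3 - <<'E'
from est import *
d=np.load("top0.npy")
for nm,box,a,b,z in [("rib",(338,382,160,190),.09,.11,.098),("fan",(338,382,160,190),.06,.11,.069),("rgrip",(340,360,198,216),.062,.085,.073),("lgrip",(272,292,215,235),.062,.085,.073),("insert",(283,310,182,206),.036,.055,.044),("rail R",(338,360,173,226),.034,.05,.04),("rail L",(262,290,188,245),.034,.05,.04),("fan from scene",None,0,0,0)]:
    if box is None: break
    q=top("top",d,box,a,b,z); print(nm,len(q),q.mean(0).round(4),rect(q))
f=lambda x,y:(245+x/4.4,130+y/4.4)
A=px2w("top",*f(52,175),z=.04);B=px2w("top",*f(635,45),z=.04);C=px2w("top",*f(117,493),z=.04);D=px2w("top",*f(710,365),z=.04)
print(A,B,C,D,(A+B+C+D)/4); 
for p,q in((A,B),(C,D)): v=p-q; print(np.hypot(*v[:2]),np.degrees(np.arctan2(-v[0],v[1])))
E
```

```text
rib 99 [ 0.649  -0.1024] (array([ 648.9, -102.1]), array([34.3, 20.9]), 12.4)
fan 308 [ 0.6494 -0.1025] (array([ 649.6, -102.3]), array([41.6, 60.1]), 10.8)
rgrip 33 [ 0.5661 -0.0601] (array([565.9, -60. ]), array([16.1, 14. ]), 12.7)
lgrip 33 [0.5206 0.1333] (array([520.7, 133.1]), array([13.9, 16.5]), 89.4)
insert 251 [0.6093 0.0942] (array([609.2,  98.1]), array([38.2, 63.1]), 10.1)
rail R 422 [ 0.5977 -0.0556] (array([594.3, -69.8]), array([143.9,  54.1]), 11.2)
rail L 502 [0.5595 0.1405] (array([547.4, 149.6]), array([ 77.4, 154.2]), 88.7)
[0.67848281 0.20174724 0.04      ] [ 0.75480647 -0.18062653  0.04      ] [0.47047538 0.16105347 0.04      ] [ 0.54539963 -0.22217671  0.04      ] [ 0.61229107 -0.01000063  0.04      ]
0.38991665934308234 11.288162463306925
0.39048561137768906 11.062201142497491
```

```bash
cat > go.py <<'E'
import sys
from h import *
from scipy.spatial.transform import Rotation as Ro
def go(x,y,z,yaw=11.5):
    o=manip.get_obs(); R=Ro.from_quat(o["ee_rot"]).as_matrix(); p=np.array(o["position"])
    s=R.T@(np.array([x,y,z])-p)/.04
    a=np.degrees(np.arctan2(R[1,1],R[0,1])); t=(yaw-a+90)%180-90
    print("t",round(o["clock"],2),"pos",p.round(4),"yawY",round(a,2),"F",np.round(o["ft_force"],1),"g",round(o["grip_width"],3),"tilt",np.round(R[:2,2],4))
    print("shift units",s.round(3),"turn units",round(-t/6,3))
if __name__=="__main__": go(*map(float,sys.argv[1:]))
E
python3 go.py .566 -.06 .2
```

```text
t 0.1 pos [ 0.2333 -0.5795  0.2306] yawY -68.07 F [-1.1  0.5  0.4] g 1.004 tilt [-0.0005  0.0011]
shift units [12.566 -8.939  0.776] turn units -13.261
```

```bash
python3 -m pendant '[[1.2,-0.85,0,-1.3,0.3],[2.4,-1.7,0,-2.6,0.3],[3.6,-2.55,0,-4,0.3],[4.8,-3.4,0,-5.3,0.3],[6,-4.3,0,-6.6,0.3]]' 40; python3 go.py .566 -.06 .15
```

```text
clock: 0.72
position: [0.3925, -0.3288, 0.2312]
ee_rot: [0.858, 0.513, -0.0, 0.0]
ft_force: [0.7, -0.7, 0.6]
grip_width: 0.701
t 0.72 pos [ 0.3925 -0.3288  0.2312] yawY -28.22 F [ 0.7 -0.7  0.6] g 0.701 tilt [-0.0002 -0.0001]
shift units [7.974 0.645 2.027] turn units -6.62
```

```bash
python3 -m pendant '[[1.5,0.1,0,-1.3,0.5],[3,0.2,0,-2.6,0.5],[4.5,0.4,0,-4,0.5],[6,0.5,0.5,-5.3,0.5],[7.4,0.6,1,-6.6,0.5]]'; python3 -m pendant '[[0.6,0,0,0,0.5],[0.6,0,0,0,0.5]]'; python3 go.py .566 -.06 .056
python3 - <<'E'
from h import *
im,d=camera("top"); cv2.imwrite("pics/top1.png",cv2.resize(im[110:270,240:440,::-1],None,fx=3.8,fy=3.6)); 
im,d=camera("scene"); cv2.imwrite("pics/scene1.png",cv2.resize(im[130:290,230:410,::-1],None,fx=4,fy=3.7))
E
```

```text
clock: 1.35
position: [0.5549, -0.0801, 0.1909]
ee_rot: [0.634, 0.774, 0.0, 0.0]
ft_force: [-0.2, -1.2, 0.3]
grip_width: 0.504
clock: 1.6
position: [0.5492, -0.0559, 0.1909]
ee_rot: [0.634, 0.774, 0.0, -0.001]
ft_force: [0.0, -1.2, 0.5]
grip_width: 0.502
t 1.6 pos [ 0.5492 -0.0559  0.1909] yawY 11.35 F [ 0.  -1.2  0.5] g 0.502 tilt [-0.0009  0.0008]
shift units [-0.186  0.395  3.371] turn units -0.025
```

View pics/scene1.png

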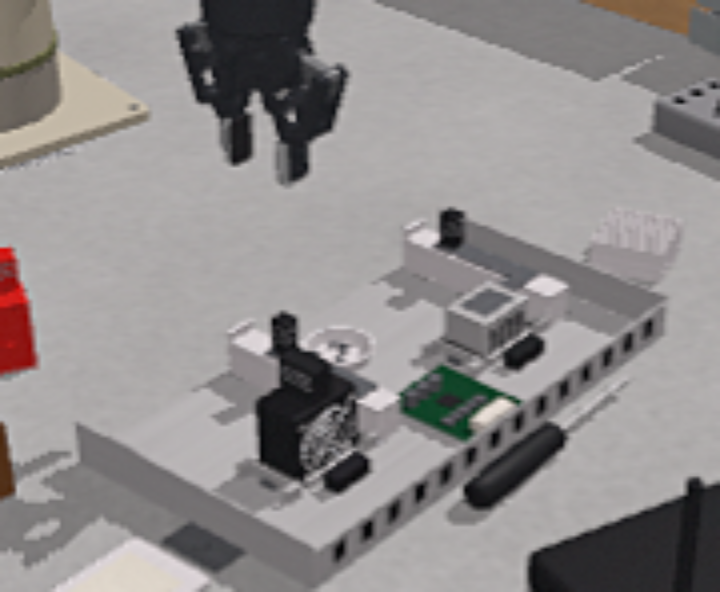

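```bash
python3 -m pendant '[[-0.2,0.4,0.8,0,0.5],[-0.2,0.4,1.6,0,0.5],[-0.2,0.4,2.2,0,0.5],[-0.2,0.4,2.2,0,0.5]]'; python3 go.py .566 -.06 .056
python3 - <<'E'
from h import *
im,d=camera("scene"); cv2.imwrite("pics/scene2.png",cv2.resize(im[130:290,230:410,::-1],None,fx=4,fy=3.7))
E
```

```text
clock: 2.2
position: [0.5654, -0.0648, 0.1018]
ee_rot: [0.636, 0.772, -0.001, -0.001]
ft_force: [0.1, -0.2, 0.0]
grip_width: 0.501
t 2.2 pos [ 0.5654 -0.0648  0.1018] yawY 11.0 F [ 0.1 -0.2  0. ] g 0.501 tilt [-0.0031 -0.0001]
shift units [0.113 0.041 1.146] turn units -0.083
```

View pics/scene2.png

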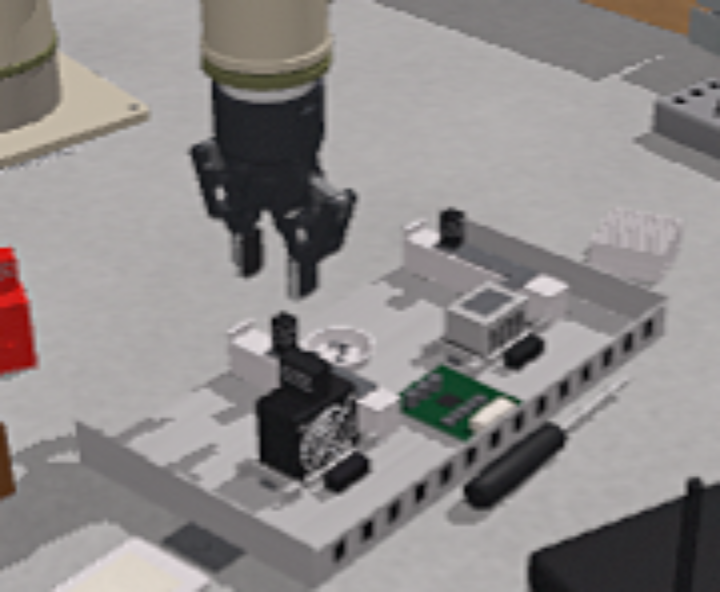

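The gripper stands straight above the right bay's lock grip at about (285,330), with one finger in front of it and one behind. I'll go down and close.

```bash
python3 -m pendant '[[0.1,0.05,0.6,0,0.5],[0.1,0.05,1.2,0,0.5],[0.1,0.05,1.25,0,0.5],[0.1,0.05,1.25,0,0.7],[0.1,0.05,1.25,0,1]]' 40;python3 -m pendant '[[0,0,0,0,1],[0,0,0,0,1],[0,0,0,0,1]]' 40; python3 go.py .566 -.06 .056
python3 - <<'E'
from h import *
im,d=camera("scene"); cv2.imwrite("pics/scene3.png",cv2.resize(im[130:290,230:410,::-1],None,fx=4,fy=3.7))
E
```

```text
clock: 2.88
position: [0.5667, -0.0596, 0.0549]
ee_rot: [0.635, 0.772, -0.002, -0.0]
ft_force: [-15.4, -1.6, 14.9]
grip_width: 0.175
clock: 3.25
position: [0.5666, -0.0596, 0.0549]
ee_rot: [0.635, 0.772, -0.002, -0.0]
ft_force: [-11.9, -1.5, 12.9]
grip_width: 0.176
t 3.25 pos [ 0.5666 -0.0596  0.0549] yawY 11.09 F [-11.9  -1.5  12.9] g 0.176 tilt [-0.0025 -0.0018]
shift units [-0.008 -0.018 -0.027] turn units -0.068
```

View pics/scene3.png

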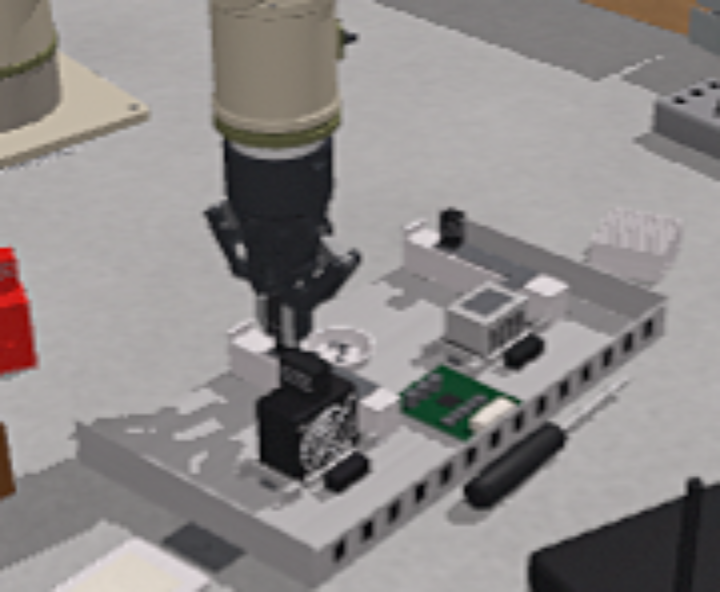

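Gripped; the opening is about 15 mm, which matches the block. Now I'll pull toward the robot (tool -y) about 32 mm.

```bash
python3 -m pendant '[[0,-0.2,-0.04,0,1],[0,-0.4,-0.04,0,1],[0,-0.6,-0.04,0,1],[0,-0.75,-0.04,0,1],[0,-0.75,-0.04,0,1]]'; python3 go.py .566 -.06 .056;python3 -m pendant '[[0,-0.05,0,0,1],[0,-0.1,0,0,1],[0,-0.1,0,0,1]]'; python3 go.py .566 -.06 .056
```

```text
clock: 3.92
position: [0.5379, -0.0652, 0.0552]
ee_rot: [0.635, 0.772, -0.001, 0.0]
ft_force: [-1.1, -4.6, -1.0]
grip_width: 0.172
t 3.92 pos [ 0.5379 -0.0652  0.0552] yawY 11.1 F [-1.1 -4.6 -1. ] g 0.172 tilt [-0.0005 -0.001 ]
shift units [-0.008  0.715 -0.021] turn units -0.067
clock: 4.3
position: [0.5351, -0.0658, 0.0552]
ee_rot: [0.635, 0.772, 0.0, 0.001]
ft_force: [1.3, -4.3, -2.4]
grip_width: 0.176
t 4.3 pos [ 0.5351 -0.0658  0.0552] yawY 11.11 F [ 1.3 -4.3 -2.4] g 0.176 tilt [ 0.0013 -0.0005]
shift units [-0.008  0.786 -0.019] turn units -0.064
```

```bash
python3 -m pendant '[[0,-0.05,0,0,1],[0,-0.1,0,0,1],[0,-0.1,0,0,1]]'; python3 go.py .566 -.06 .056
```

```text
clock: 4.68
position: [0.5348, -0.0657, 0.0554]
ee_rot: [0.635, 0.772, 0.003, 0.003]
ft_force: [24.0, -3.2, -21.6]
grip_width: 0.173
t 4.67 pos [ 0.5348 -0.0657  0.0554] yawY 11.15 F [ 24.   -3.2 -21.6] g 0.173 tilt [0.0093 0.0012]
shift units [-0.01   0.792 -0.006] turn units -0.058
```

That's the stop, with a sharp 24 N rise. I'll relax, open, and rise straight up.

```bash
python3 -m pendant '[[0,0.1,0,0,1],[0,0.1,0,0,0.8],[0,0.1,0,0,0.5],[0,0.1,0,0,0.5],[0,0.1,-0.5,0,0.5]]';python3 -m pendant '[[0,0,-1,0,0.4],[0,0,-1.6,0,0.3],[0,0,-2,0,0.3]]'; python3 - <<'E'
from est import *
im,d=camera("top"); cv2.imwrite("pics/top4.png",cv2.resize(im[130:250,245:425,::-1],None,fx=4.4,fy=4.4))
q=top("top",d,(340,362,190,240),.062,.085,.073); print(len(q),rect(q))
q=top("top",d,(338,382,160,190),.09,.11,.098); print(len(q),rect(q))
from go import go; go(.649,-.1022,.15,11.5)
im,d=camera("scene"); cv2.imwrite("pics/scene4.png",cv2.resize(im[130:290,230:410,::-1],None,fx=4,fy=3.7))
E
```

```text
clock: 5.3
position: [0.5334, -0.065, 0.0746]
ee_rot: [0.635, 0.772, -0.001, -0.001]
ft_force: [0.2, -0.2, 0.3]
grip_width: 0.503
clock: 5.68
position: [0.5351, -0.0652, 0.1574]
ee_rot: [0.635, 0.772, 0.001, 0.001]
ft_force: [0.1, 0.7, -0.5]
grip_width: 0.699
0 (array([0., 0.]), array([0., 0.]), 0.0)
96 (array([ 649.4, -102.4]), array([33.6, 20.3]), 12.4)
t 5.72 pos [ 0.5357 -0.0652  0.1587] yawY 11.14 F [1.2 0.1 1.7] g 0.695 tilt [ 0.004  -0.0009]
shift units [-1.453  2.599  0.23 ] turn units -0.06
```

View pics/scene4.png

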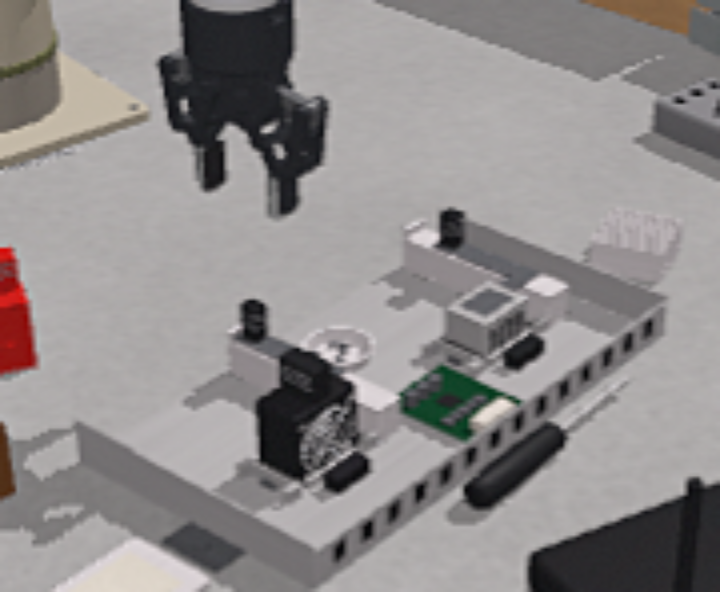

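The lock grip has moved from (285,330) to (255,318), right at the front end of its rail, so it is open. Next I'll go above the fan.

```bash
python3 -m pendant '[[-0.5,0.9,0,0,0.35],[-1,1.8,0,0,0.4],[-1.45,2.6,0,-0.06,0.4],[-1.45,2.6,0.3,-0.06,0.4],[-1.45,2.6,0.3,-0.06,0.4]]';python3 go.py .6495 -.1023 .071
```

```text
clock: 6.4
position: [0.6462, -0.1015, 0.1407]
ee_rot: [0.633, 0.775, -0.001, -0.002]
ft_force: [-0.8, 0.9, 0.7]
grip_width: 0.602
t 6.4 pos [ 0.6462 -0.1015  0.1407] yawY 11.52 F [-0.8  0.9  0.7] g 0.602 tilt [-0.0038  0.0009]
shift units [-0.038  0.083  1.741] turn units 0.004
```

```bash
python3 -m pendant '[[-0.04,0.08,0.6,0,0.4],[-0.04,0.08,1.2,0,0.4],[-0.04,0.08,1.55,0,0.4],[-0.04,0.08,1.7,0,0.4],[-0.04,0.08,1.7,0,0.4]]' 30;python3 go.py .6495 -.1023 .071
python3 - <<'E'
from h import *
im,d=camera("scene"); cv2.imwrite("pics/scene5.png",cv2.resize(im[190:270,270:360,::-1],None,fx=7.5,fy=7,interpolation=cv2.INTER_CUBIC))
E
```

```text
clock: 7.02
position: [0.6512, -0.103, 0.0753]
ee_rot: [0.633, 0.774, 0.0, 0.0]
ft_force: [0.4, -0.5, -0.5]
grip_width: 0.601
t 7.03 pos [ 0.6512 -0.103   0.0753] yawY 11.5 F [ 0.4 -0.5 -0.5] g 0.601 tilt [ 0.0002 -0.0001]
shift units [ 0.024 -0.037  0.106] turn units -0.0
```

View pics/scene5.png

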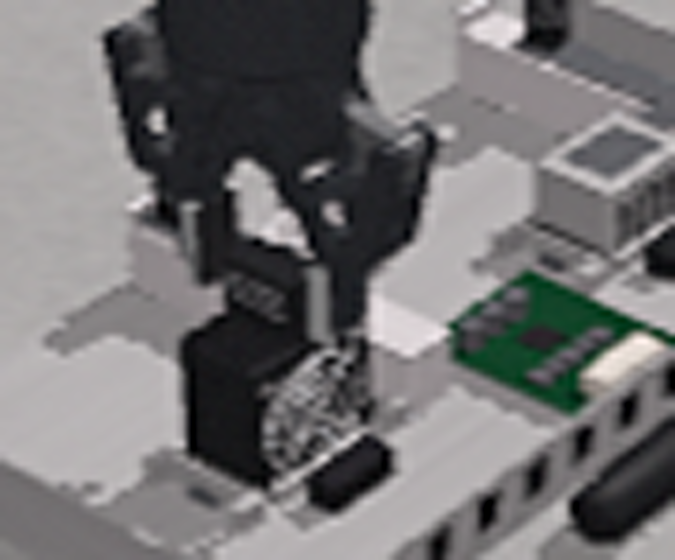

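The fingers straddle the rib's two ends, at about (195,240) and (325,300). I'll lower slightly and close.

```bash
python3 -m pendant '[[0,-0.03,0.05,0,0.55],[0,-0.03,0.05,0,0.8],[0,-0.03,0.05,0,1],[0,-0.03,0.05,0,1],[0,-0.03,0.05,0,1]]' 30;python3 -m pendant '[[0,0,0,0,1],[0,0,0,0,1]]' 30;python3 go.py .6495 -.1023 .071
python3 - <<'E'
from h import *
im,d=camera("scene"); cv2.imwrite("pics/scene6.png",cv2.resize(im[190:270,270:360,::-1],None,fx=7.5,fy=7,interpolation=cv2.INTER_CUBIC))
E
```

```text
clock: 7.7
position: [0.6499, -0.1035, 0.0737]
ee_rot: [0.633, 0.774, -0.0, 0.0]
ft_force: [-3.6, 0.8, 5.6]
grip_width: 0.392
clock: 7.95
position: [0.6499, -0.1035, 0.0737]
ee_rot: [0.633, 0.774, -0.0, 0.0]
ft_force: [-4.1, -0.4, 5.6]
grip_width: 0.392
t 7.95 pos [ 0.6499 -0.1035  0.0737] yawY 11.48 F [-4.1 -0.4  5.6] g 0.392 tilt [-0.     -0.0006]
shift units [ 0.031 -0.005  0.067] turn units -0.003
```

View pics/scene6.png

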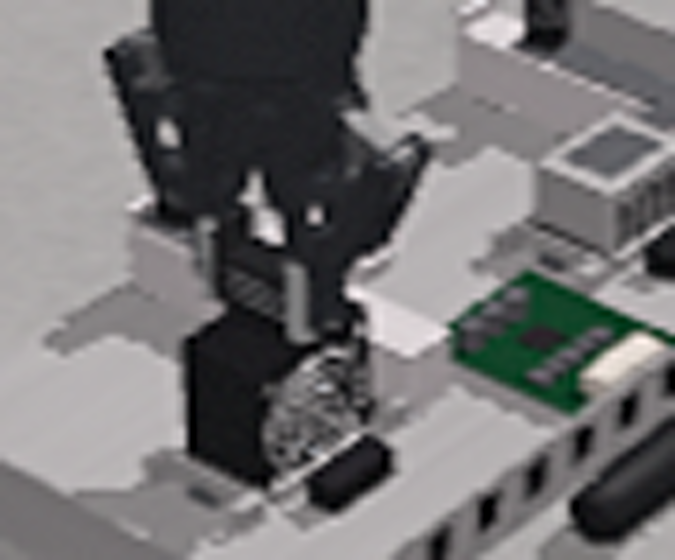

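Gripped, with 33 mm between the pads. I'll write a tip measure from the scene depth (a plane through the fan's -y side), then tip away from the slide.

```bash
cat > tip.py <<'E'
from est import *
import sys
from scipy.optimize import least_squares
def tip(save=None):
    im,d=camera("scene")
    W,r,P=cloud("scene",d,285,345,205,265)
    psi=np.radians(11.5); C=np.array([.6495,-.1023]); T=W[:,:2]-C
    x=T[:,0]*np.cos(psi)+T[:,1]*np.sin(psi); y=-T[:,0]*np.sin(psi)+T[:,1]*np.cos(psi); z=W[:,2]
    m=(abs(x)<.016)&(z>.022)&(z<.066)&(y<-.012)&(y>-.065)
    A=np.c_[x[m],z[m]-.004,np.ones(m.sum())]
    f=least_squares(lambda p:A@p-y[m],[0,0,-.03],loss="soft_l1",f_scale=.002).x
    # y = f1*z+f2: top toward -y => f1<0 : tipped away from lock
    print("n",m.sum(),"tip away deg",round(-np.degrees(np.arctan(f[1])),2),"side y at floor mm",round(1000*f[2],1),"res",round(1000*np.std(A@f-y[m]),2))
    m=(abs(y+.0)<.05)&(abs(x)<.03)&(z>.06)&(z<.075)
    if save: cv2.imwrite("pics/"+save,cv2.resize(im[190:270,270:360,::-1],None,fx=7.5,fy=7,interpolation=cv2.INTER_CUBIC))
if __name__=="__main__": tip(sys.argv[1] if len(sys.argv)>1 else None)
E
python3 tip.py; python3 tip.py; python3 -m pendant '[[-0.1,0,-0.02,0,1],[-0.2,0,-0.04,0,1],[-0.3,0,-0.07,0,1],[-0.3,0,-0.07,0,1]]';python3 go.py .6495 -.1023 .071; python3 tip.py
```

```text
n 115 tip away deg -1.1 side y at floor mm -29.9 res 2.18
n 114 tip away deg -0.49 side y at floor mm -29.4 res 2.71
clock: 8.6
position: [0.6513, -0.1099, 0.0751]
ee_rot: [0.631, 0.775, 0.001, -0.003]
ft_force: [-5.6, 13.1, 2.0]
grip_width: 0.392
t 8.6 pos [ 0.6513 -0.1099  0.0751] yawY 11.7 F [-5.6 13.1  2. ] g 0.392 tilt [-0.0032  0.006 ]
shift units [ 0.194 -0.005  0.104] turn units 0.034
n 119 tip away deg 2.53 side y at floor mm -30.4 res 3.93
```

It is pivoting in the pads: about 3° so far. I'll carry on a bit.

```bash
python3 -m pendant '[[-0.1,0,-0.03,0,1],[-0.2,0,-0.06,0,1],[-0.25,0,-0.08,0,1],[-0.25,0,-0.08,0,1],[-0.25,0,-0.08,0,1]]';python3 go.py .6495 -.1023 .071; python3 tip.py a1.png;python3 tip.py
```

```text
clock: 9.28
position: [0.6539, -0.1234, 0.0783]
ee_rot: [0.632, 0.775, 0.0, -0.001]
ft_force: [-2.7, 4.4, -3.6]
grip_width: 0.387
t 9.28 pos [ 0.6539 -0.1234  0.0783] yawY 11.56 F [-2.7  4.4 -3.6] g 0.387 tilt [-0.0013  0.0017]
shift units [ 0.538 -0.002  0.183] turn units 0.01
n 101 tip away deg 12.9 side y at floor mm -25.2 res 5.72
n 95 tip away deg 13.27 side y at floor mm -24.7 res 5.43
```

View pics/a1.png

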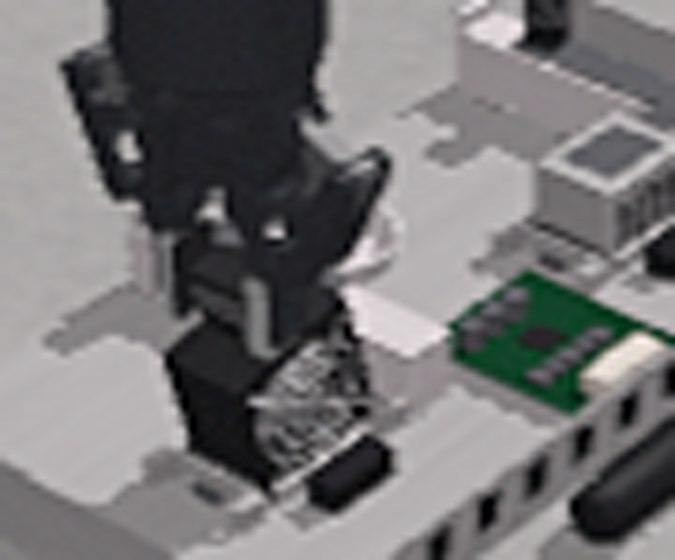

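It shows a clear tip of about 13° away from the slide, with the lock side past its bead and the foot at about 11 mm. Now I'll come back toward the slide, slightly lifted.

```bash
python3 -m pendant '[[0.1,0,-0.03,0,1],[0.25,0,-0.05,0,1],[0.4,0,-0.08,0,1],[0.5,0,-0.08,0,1],[0.5,0,-0.08,0,1]]' 40;python3 go.py .6495 -.1023 .071; python3 tip.py a2.png;python3 tip.py
```

```text
clock: 10.0
position: [0.651, -0.1077, 0.083]
ee_rot: [0.633, 0.774, -0.001, 0.002]
ft_force: [1.1, -6.2, -0.2]
grip_width: 0.393
t 10.0 pos [ 0.651  -0.1077  0.083 ] yawY 11.4 F [ 1.1 -6.2 -0.2] g 0.393 tilt [ 0.002  -0.0037]
shift units [ 0.141 -0.01   0.301] turn units -0.016
n 80 tip away deg 12.11 side y at floor mm -10.6 res 3.03
n 87 tip away deg 11.97 side y at floor mm -10.7 res 1.28
```

View pics/a2.png

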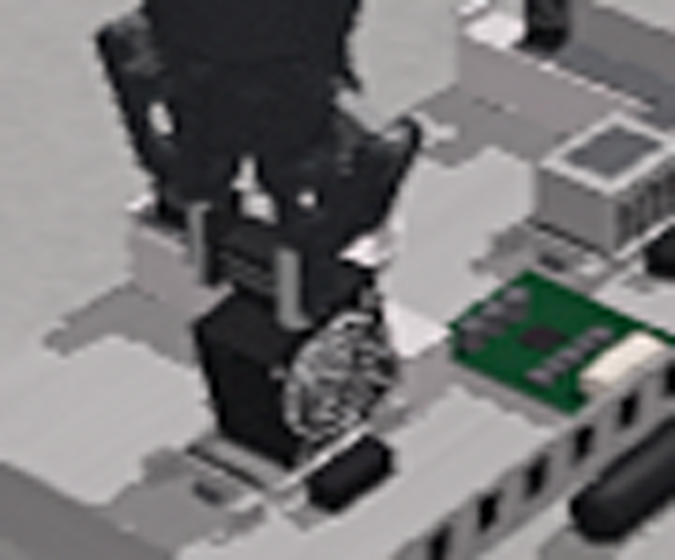

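The tilt held while the foot slid sideways over the slide-side cheek: the pads' grip was too stiff and the fan too high. I'll go back, lower it, and use a softer grip so the cheek braces the foot.

```bash
python3 -m pendant '[[-0.2,0,0,0,1],[-0.4,0,0,0,1],[-0.45,0,0.1,0,1],[-0.45,0,0.2,0,1],[-0.45,0,0.25,0,1]]' 20;python3 go.py .6495 -.1023 .071; python3 tip.py a3.png;python3 tip.py
```

```text
clock: 10.72
position: [0.6553, -0.1222, 0.0768]
ee_rot: [0.633, 0.774, 0.001, 0.001]
ft_force: [-16.5, 2.1, 44.1]
grip_width: 0.39
t 10.72 pos [ 0.6553 -0.1222  0.0768] yawY 11.51 F [-16.5   2.1  44.1] g 0.39 tilt [ 0.0029 -0.0009]
shift units [ 0.518 -0.042  0.143] turn units 0.002
n 99 tip away deg 9.46 side y at floor mm -26.9 res 5.1
n 102 tip away deg 11.37 side y at floor mm -25.8 res 3.94
```

View pics/a3.png

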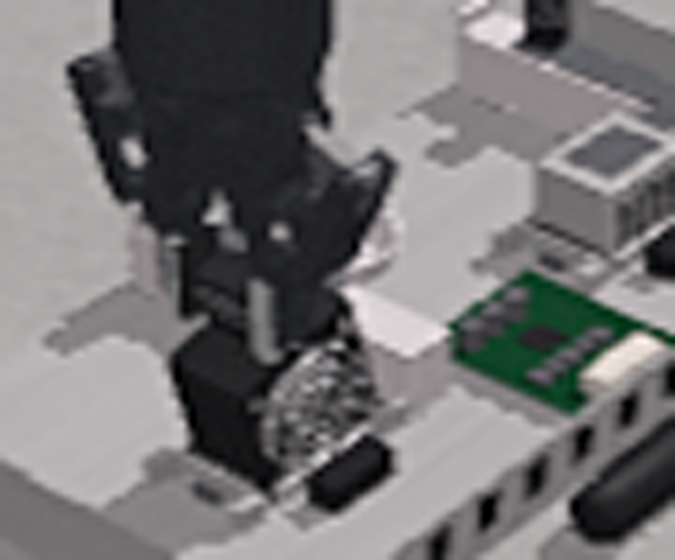

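```bash
python3 -m pendant '[[0.1,-0.02,-0.03,0,1],[0.2,-0.03,-0.02,0,1],[0.3,-0.04,0,0,1],[0.3,-0.04,0,0,1]]' 20;python3 go.py .6495 -.1023 .071; python3 tip.py a4.png;python3 tip.py
```

```text
clock: 11.32
position: [0.6538, -0.1194, 0.0775]
ee_rot: [0.635, 0.773, -0.001, 0.007]
ft_force: [0.3, -18.1, 26.5]
grip_width: 0.39
t 11.32 pos [ 0.6538 -0.1194  0.0775] yawY 11.18 F [  0.3 -18.1  26.5] g 0.39 tilt [ 0.01   -0.0105]
shift units [ 0.441 -0.024  0.158] turn units -0.053
n 96 tip away deg 10.68 side y at floor mm -24.3 res 4.33
n 98 tip away deg 11.15 side y at floor mm -24.0 res 3.3
```

View pics/a4.png

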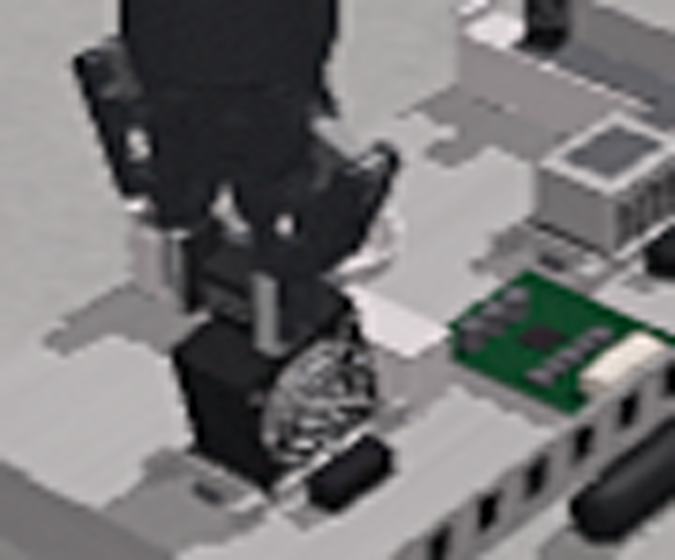

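```bash
python3 -m pendant '[[0.1,0,0,0,1],[0.2,0,0,0,1],[0.2,0,0,0,1]]' 20;python3 go.py .6495 -.1023 .071; python3 tip.py;python3 tip.py
```

```text
clock: 11.8
position: [0.653, -0.1146, 0.0789]
ee_rot: [0.636, 0.772, -0.002, 0.009]
ft_force: [-0.5, -25.0, 33.4]
grip_width: 0.384
t 11.8 pos [ 0.653  -0.1146  0.0789] yawY 11.05 F [ -0.5 -25.   33.4] g 0.384 tilt [ 0.012  -0.0142]
shift units [ 0.322 -0.028  0.193] turn units -0.075
n 83 tip away deg 9.36 side y at floor mm -22.9 res 1.13
n 94 tip away deg 9.38 side y at floor mm -22.8 res 2.16
```

```bash
python3 -m pendant '[[0.1,0,0,0,1],[0.2,0,0.03,0,1],[0.25,0,0.05,0,1],[0.25,0,0.05,0,1]]' 20;python3 go.py .6495 -.1023 .071; python3 tip.py a5.png;python3 tip.py
```

```text
clock: 12.4
position: [0.6524, -0.1087, 0.0797]
ee_rot: [0.637, 0.771, -0.002, 0.012]
ft_force: [-4.0, -33.7, 52.3]
grip_width: 0.389
t 12.4 pos [ 0.6524 -0.1087  0.0797] yawY 10.87 F [ -4.  -33.7  52.3] g 0.389 tilt [ 0.0154 -0.0189]
shift units [ 0.175 -0.043  0.214] turn units -0.105
n 93 tip away deg 6.42 side y at floor mm -22.3 res 1.21
n 96 tip away deg 7.02 side y at floor mm -21.3 res 1.17
```

View pics/a5.png

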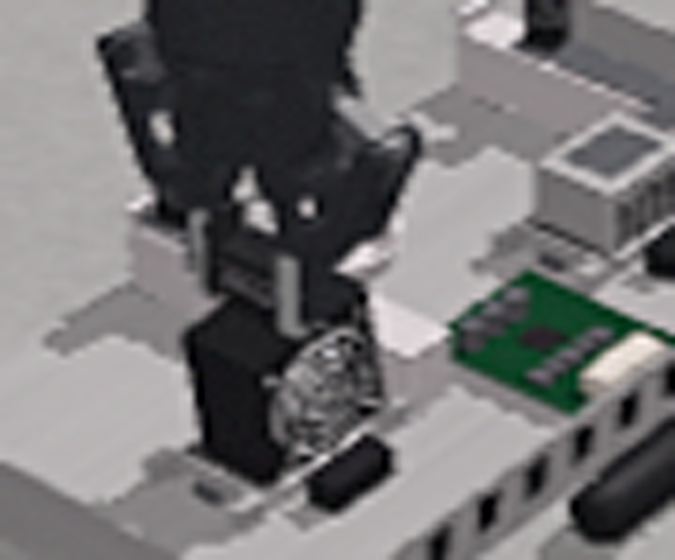

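```bash
python3 -m pendant '[[0.1,0.02,0,0,1],[0.2,0.03,-0.02,0,1],[0.25,0.03,-0.04,0,1],[0.25,0.03,-0.04,0,1]]' 20;python3 go.py .6495 -.1023 .071; python3 tip.py a6.png;python3 tip.py
```

```text
clock: 13.0
position: [0.6506, -0.0967, 0.0811]
ee_rot: [0.636, 0.771, -0.003, 0.01]
ft_force: [-9.6, -29.8, 54.5]
grip_width: 0.386
t 13.0 pos [ 0.6506 -0.0967  0.0811] yawY 10.98 F [ -9.6 -29.8  54.5] g 0.386 tilt [ 0.0129 -0.0172]
shift units [-0.129 -0.056  0.256] turn units -0.086
n 110 tip away deg 0.27 side y at floor mm -23.4 res 1.77
n 114 tip away deg 1.62 side y at floor mm -22.5 res 2.03
```

View pics/a6.png

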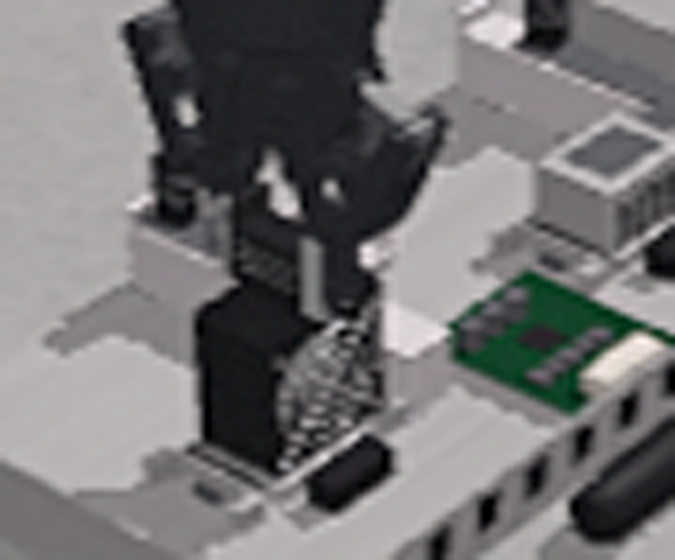

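It is upright now. Continuing toward the slide.

```bash
python3 -m pendant '[[0.1,0,0,0,1],[0.2,0,0,0,1],[0.25,0,0,0,1],[0.25,0,0,0,1]]' 20;python3 go.py .6495 -.1023 .071; python3 tip.py a7.png;python3 tip.py
```

```text
clock: 13.6
position: [0.6484, -0.0858, 0.0815]
ee_rot: [0.636, 0.772, -0.002, 0.01]
ft_force: [-12.5, -27.1, 60.5]
grip_width: 0.389
t 13.6 pos [ 0.6484 -0.0858  0.0815] yawY 11.03 F [-12.5 -27.1  60.5] g 0.389 tilt [ 0.0121 -0.0163]
shift units [-0.406 -0.054  0.268] turn units -0.079
n 119 tip away deg -4.77 side y at floor mm -24.4 res 2.32
n 127 tip away deg -5.63 side y at floor mm -25.4 res 1.75
```

View pics/a7.png

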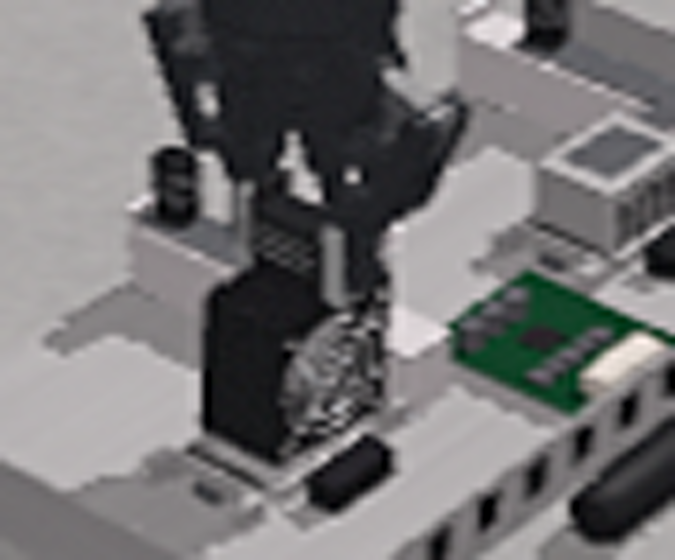

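About 5° toward the slide. I'll check the foot height from the fan's flat top and the -y face's bottom edge.

```bash
cat > hh.py <<'E'
from est import *
def hh():
    im,d=camera("scene"); W,r,P=cloud("scene",d,285,345,200,265)
    psi=np.radians(11.5); C=np.array([.6495,-.1023]); T=W[:,:2]-C
    x=T[:,0]*np.cos(psi)+T[:,1]*np.sin(psi); y=-T[:,0]*np.sin(psi)+T[:,1]*np.cos(psi); z=W[:,2]
    for a in np.arange(-.036,0,.004):
        m=(abs(x)<.014)&(y>a)&(y<a+.004)&(z>.06)&(z<.1); 
        if m.sum()>2: print(round(a*1000),m.sum(),np.round(np.percentile(z[m],[25,50,75])*1000,1))
    m=(abs(x)<.016)&(y>-.05)&(y<-.01)
    h=[(round(zz*1000),round(1000*np.median(y[m&(z>zz)&(z<zz+.006)]),1),int((m&(z>zz)&(z<zz+.006)).sum())) for zz in np.arange(0,.08,.006) if (m&(z>zz)&(z<zz+.006)).sum()>0]; print(h)
if __name__=="__main__": hh()
E
python3 hh.py
```

```text
-24 12 [65.9 70.7 79.1]
-20 47 [68.2 73.6 81. ]
-16 8 [81.1 82.4 83.6]
-12 10 [83.3 84.4 85.5]
-8 7 [82.7 82.9 83.6]
-4 9 [82.5 83.3 84.7]
[(0, np.float64(-39.7), 50), (6, np.float64(-36.5), 17), (12, np.float64(-33.7), 31), (18, np.float64(-23.2), 10), (24, np.float64(-22.9), 15), (30, np.float64(-22.5), 17), (36, np.float64(-21.7), 20), (42, np.float64(-20.9), 12), (48, np.float64(-20.5), 19), (54, np.float64(-20.0), 18), (60, np.float64(-19.1), 14), (66, np.float64(-18.9), 18), (72, np.float64(-18.4), 14), (78, np.float64(-16.6), 26)]
```

The foot reads about 18 mm world height, close to the 20 mm limit. To be certain of the step, I'll unload, firm up the grip to keep this tilt, centre it over the bay, and lower it.

```bash
python3 -m pendant '[[0,0,0,0,1],[-0.15,0,-0.12,0,1],[-0.3,0,-0.22,0,1],[-0.45,0,-0.24,0,1],[-0.5,0,-0.24,0,1]]' 45;python3 go.py .6495 -.1023 .071; python3 tip.py a8.png; python3 hh.py
```

```text
clock: 14.38
position: [0.6477, -0.0917, 0.0815]
ee_rot: [0.632, 0.775, 0.001, -0.001]
ft_force: [-3.3, 4.7, 8.7]
grip_width: 0.392
t 14.38 pos [ 0.6477 -0.0917  0.0815] yawY 11.57 F [-3.3  4.7  8.7] g 0.392 tilt [-0.0003  0.0023]
shift units [-0.27  -0.008  0.263] turn units 0.012
n 122 tip away deg -3.84 side y at floor mm -27.8 res 2.12
-28 13 [67.3 71.4 75.3]
-24 47 [67.7 74.8 80.7]
-20 7 [81.9 82.9 83.5]
-16 8 [81.6 82.  83.4]
-12 14 [82.  82.7 83. ]
-8 12 [83.5 86.4 92.8]
-4 35 [85.  91.4 96.2]
[(0, np.float64(-40.3), 45), (6, np.float64(-36.7), 17), (12, np.float64(-33.2), 24), (18, np.float64(-27.0), 17), (24, np.float64(-25.8), 15), (30, np.float64(-25.6), 15), (36, np.float64(-25.2), 17), (42, np.float64(-24.5), 13), (48, np.float64(-25.3), 18), (54, np.float64(-24.8), 18), (60, np.float64(-22.8), 16), (66, np.float64(-23.4), 16), (72, np.float64(-22.9), 16), (78, np.float64(-18.2), 38)]
```

View pics/a8.png

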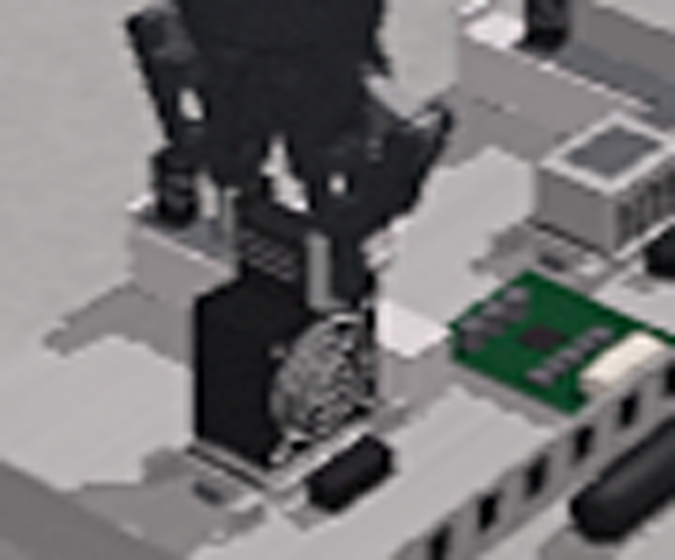

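```bash
python3 -m pendant '[[-0.07,0,0.05,0,1],[-0.07,0,0.1,0,1],[-0.07,0,0.15,0,1],[-0.07,0,0.2,0,1],[-0.07,0,0.2,0,1]]' 45;python3 go.py .6495 -.1023 .071; python3 tip.py a9.png; python3 hh.py
```

```text
clock: 15.1
position: [0.6499, -0.098, 0.0785]
ee_rot: [0.633, 0.774, -0.0, 0.003]
ft_force: [-11.8, -6.2, 42.2]
grip_width: 0.391
t 15.1 pos [ 0.6499 -0.098   0.0785] yawY 11.43 F [-11.8  -6.2  42.2] g 0.391 tilt [ 0.0042 -0.0035]
shift units [-0.102 -0.032  0.189] turn units -0.012
n 107 tip away deg 1.36 side y at floor mm -26.3 res 1.99
-32 24 [65.2 71.  74.1]
-28 28 [66.7 73.1 77.5]
-24 12 [76.8 78.  78.6]
-20 7 [76.8 78.  79.9]
-16 10 [77.  78.2 79.7]
-12 39 [79.  87.8 93.6]
-8 17 [80.7 84.1 90.7]
[(0, np.float64(-40.8), 39), (6, np.float64(-36.5), 13), (12, np.float64(-32.5), 38), (18, np.float64(-26.9), 17), (24, np.float64(-27.2), 12), (30, np.float64(-27.5), 17), (36, np.float64(-27.1), 14), (42, np.float64(-27.7), 18), (48, np.float64(-27.2), 13), (54, np.float64(-28.0), 16), (60, np.float64(-27.9), 15), (66, np.float64(-28.0), 13), (72, np.float64(-24.7), 41), (78, np.float64(-20.2), 30)]
```

View pics/a9.png

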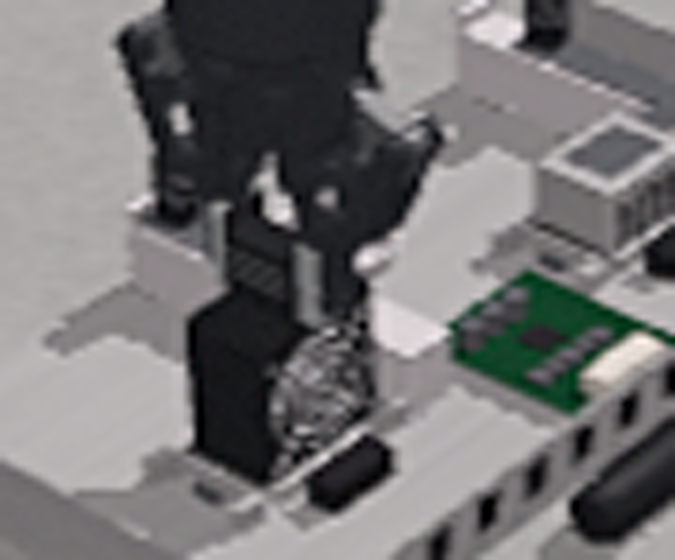

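The press righted the fan and lowered the foot to about 13 mm. Next I'll soften the grip and tip it toward the slide from this lower height.

```bash
python3 -m pendant '[[0.1,0,0,0,1],[0.25,0,0,0,1],[0.4,0,0,0,1],[0.5,0,0,0,1],[0.5,0,0,0,1]]' 20;python3 go.py .6495 -.1023 .071; python3 tip.py a10.png; python3 hh.py
```

```text
clock: 15.82
position: [0.6476, -0.0868, 0.0807]
ee_rot: [0.635, 0.772, -0.003, 0.008]
ft_force: [-11.3, -24.4, 52.3]
grip_width: 0.385
t 15.82 pos [ 0.6476 -0.0868  0.0807] yawY 11.1 F [-11.3 -24.4  52.3] g 0.385 tilt [ 0.0086 -0.0138]
shift units [-0.385 -0.03   0.247] turn units -0.066
n 116 tip away deg -4.01 side y at floor mm -24.7 res 1.74
-24 35 [63.3 69.5 75.8]
-20 30 [70.7 77.3 81. ]
-16 8 [82.6 83.6 84.2]
-12 13 [82.  82.4 83.5]
-8 9 [83.1 83.5 84.8]
-4 13 [82.3 83.4 86.5]
[(0, np.float64(-38.4), 48), (6, np.float64(-37.4), 18), (12, np.float64(-33.1), 29), (18, np.float64(-23.9), 16), (24, np.float64(-23.8), 14), (30, np.float64(-22.8), 18), (36, np.float64(-22.0), 14), (42, np.float64(-22.3), 21), (48, np.float64(-21.3), 14), (54, np.float64(-21.4), 15), (60, np.float64(-20.8), 20), (66, np.float64(-20.2), 17), (72, np.float64(-20.0), 16), (78, np.float64(-17.5), 31)]
```

View pics/a10.png

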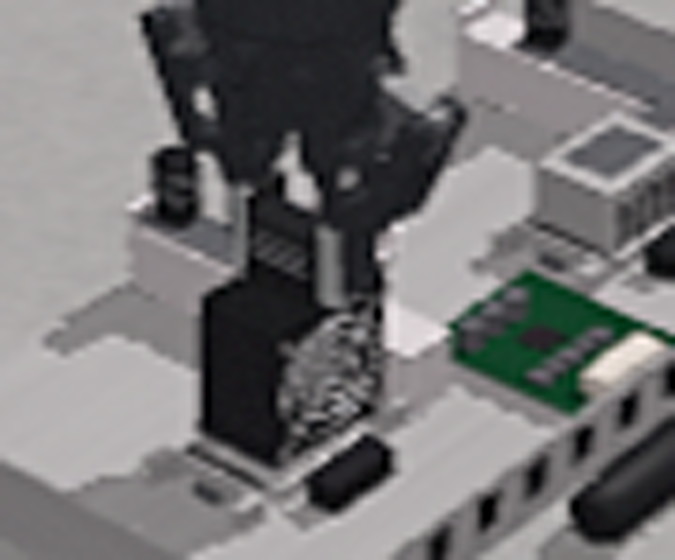

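```bash
python3 - <<'E'
from est import *
d=np.load("scene0.npy")
W,r,P=cloud("scene",d,285,345,200,265)
psi=np.radians(11.5); C=np.array([.6495,-.1023]); T=W[:,:2]-C
x=T[:,0]*np.cos(psi)+T[:,1]*np.sin(psi); y=-T[:,0]*np.sin(psi)+T[:,1]*np.cos(psi); z=W[:,2]
for a in np.arange(-.036,.03,.004):
    m=(abs(x)<.014)&(y>a)&(y<a+.004)&(z>.055)&(z<.12)
    if m.sum()>2: print(round(a*1000),m.sum(),np.round(np.percentile(z[m],[25,50,75])*1000,1))
m=(z<.02)&(abs(y)<.08); print(np.percentile(z[m],[20,50,80]))
# -y face median y
m=(abs(x)<.016)&(z>.025)&(z<.06)&(y<0); print(np.median(y[m]))
d=camera("scene")[1]
W,r,P=cloud("scene",d,285,345,200,265); T=W[:,:2]-C
x=T[:,0]*np.cos(psi)+T[:,1]*np.sin(psi); y=-T[:,0]*np.sin(psi)+T[:,1]*np.cos(psi); z=W[:,2]
m=(x>.021)&(x<.05)&(abs(y)<.03)&(z<.03);print("floor",np.percentile(z[m],[20,50,80]))
E
```

```text
-36 4 [61.3 62.6 63.7]
-32 27 [59.3 61.9 65.9]
-28 10 [65.3 66.7 67.8]
-24 15 [65.9 67.1 68.6]
-20 7 [66.2 67.8 68.6]
-16 17 [65.7 66.8 70.9]
-12 56 [72.6 81.8 89.3]
-8 30 [73.7 89.3 96. ]
-4 15 [95.5 97.1 97.9]
0 7 [96.3 97.8 98.5]
4 9 [96.4 96.8 97.6]
8 4 [68.3 81.9 94.5]
16 3 [66.5 67.1 67.3]
24 5 [65.  65.2 68.7]
28 3 [66.2 66.2 66.4]
[0.00247356 0.00485513 0.01332204]
-0.029331903359847547
floor [0.00277575 0.00776224 0.0167009 ]
```

The foot is about 18–19 mm, under 20 but with little margin, and the slide-side edge is perched on its bead. I'll reseat the fan lower, centred with a firm grip, and then tip toward the slide the way the first tip worked.

```bash
python3 -m pendant '[[-0.2,0,-0.15,0,1],[-0.45,0,-0.15,0,1],[-0.75,0,-0.15,0,1],[-0.75,0,-0.05,0,1],[-0.75,0,0.05,0,1]]' 60;python3 -m pendant '[[0,0,0.05,0,1],[0,0,0.1,0,1],[0,0,0.1,0,1]]';python3 go.py .6495 -.1023 .071; python3 tip.py a11.png; python3 hh.py
```

```text
clock: 16.6
position: [0.6518, -0.104, 0.0761]
ee_rot: [0.632, 0.775, 0.001, 0.001]
ft_force: [-12.8, -5.7, 45.6]
grip_width: 0.389
clock: 16.98
position: [0.6525, -0.1078, 0.0742]
ee_rot: [0.633, 0.774, 0.0, 0.003]
ft_force: [-17.5, -6.7, 55.4]
grip_width: 0.389
t 16.98 pos [ 0.6525 -0.1078  0.0742] yawY 11.4 F [-17.5  -6.7  55.4] g 0.389 tilt [ 0.0055 -0.0037]
shift units [ 0.151 -0.046  0.08 ] turn units -0.017
n 91 tip away deg 9.61 side y at floor mm -25.6 res 3.64
-36 17 [64.3 66.8 69.9]
-32 12 [68.8 69.6 71.4]
-28 10 [69.6 70.2 72. ]
-24 27 [72.3 90.9 94.2]
-20 41 [76.4 83.5 91.7]
-16 8 [71.3 72.1 75.9]
[(0, np.float64(-42.1), 30), (6, np.float64(-36.2), 18), (12, np.float64(-34.1), 34), (18, np.float64(-29.1), 14), (24, np.float64(-29.5), 13), (30, np.float64(-30.6), 10), (36, np.float64(-31.1), 14), (42, np.float64(-32.7), 16), (48, np.float64(-33.3), 8), (54, np.float64(-34.4), 13), (60, np.float64(-36.0), 14), (66, np.float64(-28.1), 58), (72, np.float64(-21.1), 23), (78, np.float64(-17.9), 11)]
```

View pics/a11.png

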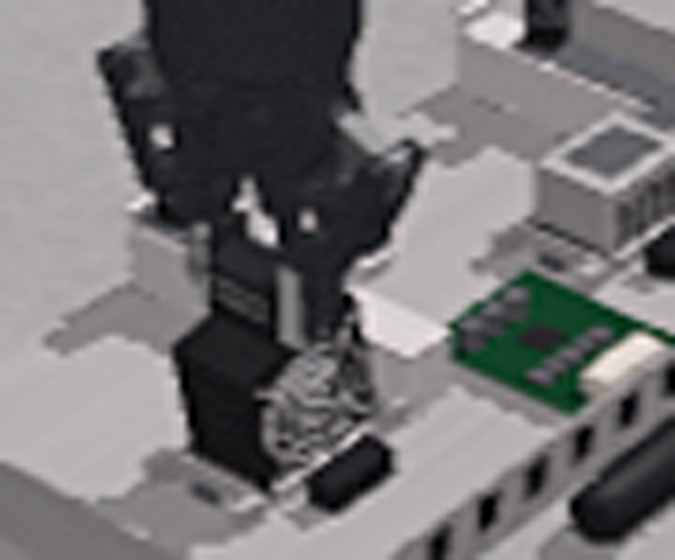

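The -y side is down, but the slide side stays on its bead. I'll let go, press that side down with closed fingertips on the fan's top shoulder, and regrip.

```bash
python3 -m pendant '[[0,0,-0.1,0,0.5],[0,0,-0.1,0,0.4],[0,0,-0.3,0,0.4],[0,0,-0.9,0,0.4],[0,0,-1.4,0,0.6]]' 40; python3 -m pendant '[[0.3,0,0,0,0.8],[0.6,0,0,0,1],[0.6,0,0,0,1],[0.6,0,0,0,1]]'; python3 tip.py a12.png;python3 hh.py; python3 go.py .6451 -.0807 .085
```

```text
clock: 17.7
position: [0.6501, -0.1057, 0.1239]
ee_rot: [0.633, 0.775, -0.0, -0.0]
ft_force: [0.2, -1.2, 0.2]
grip_width: 0.408
clock: 18.2
position: [0.6451, -0.0827, 0.1227]
ee_rot: [0.633, 0.774, -0.0, -0.0]
ft_force: [0.2, 0.2, 0.0]
grip_width: 0.001
n 101 tip away deg 12.12 side y at floor mm -25.0 res 5.48
-36 13 [66.1 67.2 68.3]
-32 14 [66.1 67.5 68.7]
-28 36 [70.3 90.8 95.5]
-24 32 [69.7 78.6 83.2]
-20 12 [70.8 72.3 74.2]
-16 4 [98.  98.3 98.7]
[(0, np.float64(-42.9), 31), (6, np.float64(-36.9), 18), (12, np.float64(-30.4), 39), (18, np.float64(-28.3), 15), (24, np.float64(-29.5), 9), (30, np.float64(-31.0), 14), (36, np.float64(-32.0), 15), (42, np.float64(-34.3), 10), (48, np.float64(-35.1), 12), (54, np.float64(-38.0), 11), (60, np.float64(-36.8), 25), (66, np.float64(-27.1), 54), (72, np.float64(-19.7), 13), (78, np.float64(-21.9), 15)]
t 18.3 pos [ 0.6453 -0.0831  0.1229] yawY 11.46 F [-0.6  1.3 -0.7] g -0.002 tilt [-0.0005 -0.0003]
shift units [0.061 0.008 0.949] turn units -0.007
```

View pics/a12.png

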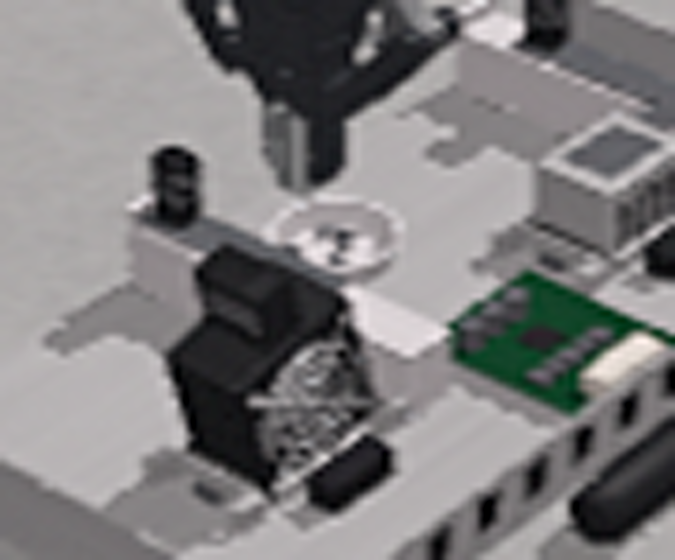

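The fan leans about 12° on its own; its slide-side shoulder is at about (325,295). I'll press there.

```bash
python3 -m pendant '[[-0.25,0,0.3,0,1],[-0.25,0,0.7,0,1],[-0.25,0,0.95,0,1],[-0.25,0,1.05,0,1],[-0.25,0,1.1,0,1]]' ; python3 tip.py; python3 go.py .6451 -.0807 .07
```

```text
clock: 18.92
position: [0.6476, -0.0919, 0.0796]
ee_rot: [0.633, 0.775, 0.0, 0.0]
ft_force: [-2.8, 0.6, 7.4]
grip_width: 0.002
n 98 tip away deg 10.29 side y at floor mm -25.7 res 5.22
t 18.98 pos [ 0.6477 -0.0919  0.0798] yawY 11.51 F [-2.   0.2  3.3] g 0.001 tilt [0.0008 0.0001]
shift units [ 0.288 -0.008  0.245] turn units 0.002
```

Contact at z of about 0.080. I'll press further while drifting to +y with the shoulder.

```bash
python3 -m pendant '[[0.05,0,0.1,0,1],[0.1,0,0.2,0,1],[0.15,0,0.25,0,1],[0.2,0,0.3,0,1],[0.2,0,0.3,0,1]]' ; python3 tip.py a13.png; python3 go.py .6451 -.0807 .07
```

```text
clock: 19.6
position: [0.6532, -0.0887, 0.0787]
ee_rot: [0.634, 0.773, 0.003, 0.009]
ft_force: [-6.9, -10.5, 60.9]
grip_width: 0.002
n 90 tip away deg 10.59 side y at floor mm -24.9 res 4.02
t 19.65 pos [ 0.6532 -0.0887  0.0787] yawY 11.29 F [ -7.5 -10.4  59.3] g 0.003 tilt [ 0.0184 -0.0072]
shift units [ 0.238 -0.164  0.211] turn units -0.035
```

View pics/a13.png

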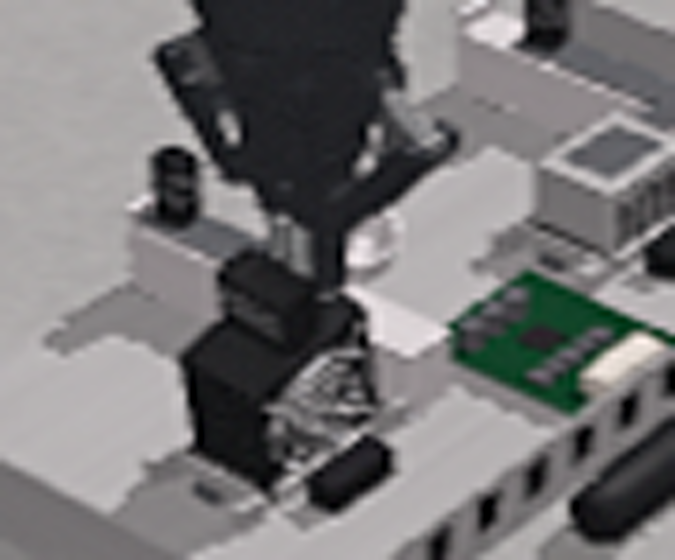

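Even 60 N won't push it in, so the slide-side edge must be standing on the cheek: the fan's foot has crept a few mm to +y. New plan:
1. Regrip, right the fan against that cheek, and tip it toward the slide.
2. With a firm grip, lift slightly, shift to -y so the slide-side edge drops inside its cheek, and lower, so it is tipped toward the slide with the foot low.

```bash
python3 -m pendant '[[-0.2,0,-0.3,0,1],[-0.2,0,-0.8,0,1],[-0.2,0,-1.4,0,0.8],[-0.3,0,-1.5,0,0.4],[-0.4,0,-1.5,0,0.4]]' ; python3 -m pendant '[[0,0,0,0,0.4],[0,0,0,0,0.4]]'; python3 tip.py a14.png;python3 hh.py; python3 go.py .6513 -.1111 .077; python3 - <<'E'
from est import *
im,d=camera("top")
for b in [(340,385,160,190)]:
    W,r,P=cloud("top",d,*b); m=(W[:,2]>.088)&(W[:,2]<.108); q=W[m]; print(m.sum(), q.mean(0) if m.sum() else 0)
E
```

```text
clock: 20.27
position: [0.6488, -0.1004, 0.127]
ee_rot: [0.633, 0.774, -0.0, -0.0]
ft_force: [-0.7, 0.2, 0.3]
grip_width: 0.591
clock: 20.52
position: [0.6486, -0.1001, 0.1264]
ee_rot: [0.633, 0.774, -0.0, -0.001]
ft_force: [0.6, 0.0, -0.6]
grip_width: 0.598
n 95 tip away deg 10.07 side y at floor mm -26.5 res 4.63
-36 14 [64.5 66.6 67.4]
-32 18 [66.3 67.7 69.8]
-28 33 [69.9 89.  95.4]
-24 37 [71.5 80.3 88.1]
-20 18 [70.  73.1 77.9]
[(0, np.float64(-43.8), 29), (6, np.float64(-36.7), 23), (12, np.float64(-31.5), 34), (18, np.float64(-30.2), 16), (24, np.float64(-28.9), 16), (30, np.float64(-31.1), 15), (36, np.float64(-32.0), 13), (42, np.float64(-34.0), 9), (48, np.float64(-35.8), 9), (54, np.float64(-37.7), 13), (60, np.float64(-35.8), 25), (66, np.float64(-26.2), 56), (72, np.float64(-19.5), 15), (78, np.float64(-21.8), 15)]
t 20.62 pos [ 0.6487 -0.1     0.1268] yawY 11.51 F [0.1 0.1 0.1] g 0.6 tilt [-0.0008  0.0003]
shift units [-0.286  0.008  1.244] turn units 0.001
0 0
```

View pics/a14.png

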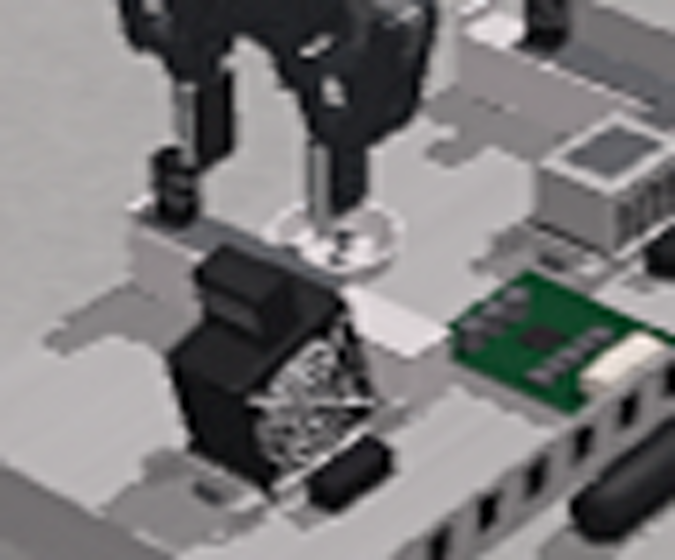

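```bash
python3 -m pendant '[[-0.38,0,0.3,0,0.4],[-0.38,0,0.8,0,0.4],[-0.38,0,1.15,0,0.4],[-0.38,0,1.22,0,0.4],[-0.38,0,1.22,0,0.7]]' 30; python3 -m pendant '[[0,0,0,0,1],[0,0,0,0,1],[0,0,0,0,1],[0,0,0,0,1]]' 30; python3 tip.py a15.png; python3 go.py .6495 -.1023 .074
```

```text
clock: 21.3
position: [0.652, -0.1147, 0.0785]
ee_rot: [0.633, 0.775, 0.0, -0.0]
ft_force: [-1.5, 0.6, 1.6]
grip_width: 0.406
clock: 21.8
position: [0.6521, -0.1149, 0.0787]
ee_rot: [0.633, 0.774, 0.0, 0.0]
ft_force: [-0.1, 1.0, -1.0]
grip_width: 0.393
n 98 tip away deg 10.99 side y at floor mm -25.7 res 4.64
t 21.85 pos [ 0.6521 -0.1149  0.0787] yawY 11.5 F [-0.1  2.1 -1.7] g 0.392 tilt [0.0004 0.0001]
shift units [ 0.321 -0.002  0.118] turn units 0.001
```

View pics/a15.png

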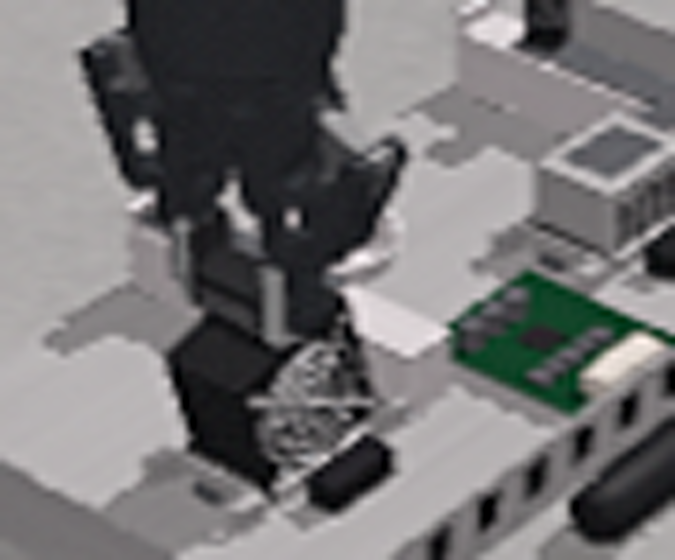

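```bash
python3 -m pendant '[[0.15,0,0.05,0,1],[0.3,0,0.1,0,1],[0.45,0,0.1,0,1],[0.6,0,0.1,0,1],[0.75,0,0.1,0,1]]' 20;python3 -m pendant '[[0.15,0,0,0,1],[0.3,0,0,0,1],[0.42,0,0,0,1],[0.42,0,0,0,1]]' 20; python3 tip.py a16.png;python3 hh.py; python3 go.py .6495 -.1023 .074
```

```text
clock: 22.48
position: [0.6498, -0.0957, 0.0816]
ee_rot: [0.636, 0.772, -0.002, 0.008]
ft_force: [-6.3, -21.3, 44.3]
grip_width: 0.395
clock: 22.98
position: [0.646, -0.0757, 0.0819]
ee_rot: [0.635, 0.773, -0.001, 0.006]
ft_force: [-11.9, -15.0, 46.2]
grip_width: 0.389
n 123 tip away deg -7.04 side y at floor mm -26.7 res 1.76
-24 10 [62.7 65.9 68.3]
-20 36 [67.3 71.5 77. ]
-16 32 [78.2 83.4 86.8]
-12 7 [86.6 87.6 88.6]
-8 9 [85.4 86.4 86.7]
-4 7 [85.3 85.9 86.5]
[(0, np.float64(-38.7), 52), (6, np.float64(-36.0), 19), (12, np.float64(-33.4), 27), (18, np.float64(-29.5), 4), (24, np.float64(-23.9), 13), (30, np.float64(-22.6), 19), (36, np.float64(-21.9), 18), (42, np.float64(-21.1), 14), (48, np.float64(-20.7), 22), (54, np.float64(-19.0), 18), (60, np.float64(-19.0), 15), (66, np.float64(-17.5), 21), (72, np.float64(-16.4), 20), (78, np.float64(-15.6), 19)]
t 23.07 pos [ 0.6461 -0.0758  0.082 ] yawY 11.21 F [-11.4 -13.9  46.1] g 0.394 tilt [ 0.0087 -0.0097]
shift units [-0.665 -0.046  0.206] turn units -0.049
```

View pics/a16.png

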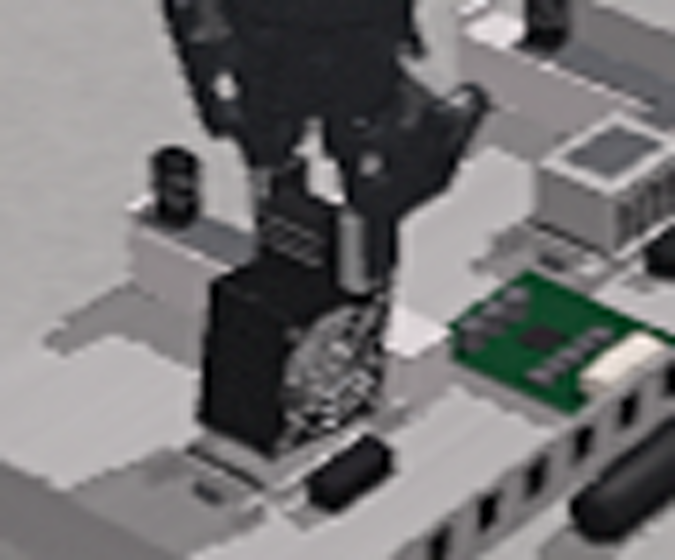

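About -8° toward the slide now. Firm grip: lift a little, shift to -y, and lower inside the slide-side cheek.

```bash
python3 -m pendant '[[0,0,0,0,1],[0,0,0,0,1],[-0.15,0,-0.32,0,1],[-0.3,0,-0.32,0,1],[-0.4,0,-0.32,0,1]]' 70; python3 tip.py; python3 -m pendant '[[0,0,0.1,0,1],[0,0,0.2,0,1],[0,0,0.3,0,1],[0,0,0.35,0,1]]'; python3 tip.py a17.png;python3 hh.py; python3 go.py .6495 -.1023 .074
```

```text
clock: 23.7
position: [0.6453, -0.085, 0.0861]
ee_rot: [0.633, 0.774, -0.0, -0.001]
ft_force: [1.4, 0.2, -3.2]
grip_width: 0.383
n 125 tip away deg -4.28 side y at floor mm -31.8 res 3.42
clock: 24.25
position: [0.6461, -0.0843, 0.0746]
ee_rot: [0.633, 0.774, 0.0, 0.0]
ft_force: [-7.9, 2.4, 18.3]
grip_width: 0.381
n 124 tip away deg -6.55 side y at floor mm -32.5 res 1.99
-32 4 [61.6 62.8 64.5]
-28 28 [64.8 67.5 71.4]
-24 28 [70.3 75.3 77.7]
-20 13 [78.5 79.2 80.5]
-16 3 [79.1 79.4 80.2]
-12 12 [77.2 78.4 79.7]
-8 9 [76.8 78.1 78.6]
-4 44 [82.2 86.8 93. ]
[(0, np.float64(-41.9), 38), (6, np.float64(-36.0), 19), (12, np.float64(-33.9), 25), (18, np.float64(-31.2), 20), (24, np.float64(-30.8), 16), (30, np.float64(-29.7), 19), (36, np.float64(-28.1), 21), (42, np.float64(-27.4), 18), (48, np.float64(-27.2), 18), (54, np.float64(-26.5), 19), (60, np.float64(-26.0), 18), (66, np.float64(-25.1), 21), (72, np.float64(-22.8), 29), (78, np.float64(-18.2), 26)]
t 24.35 pos [ 0.6461 -0.0843  0.0748] yawY 11.52 F [-5.6  1.7 10.1] g 0.381 tilt [ 0.0005 -0.0002]
shift units [-0.458 -0.006  0.019] turn units 0.003
```

View pics/a17.png

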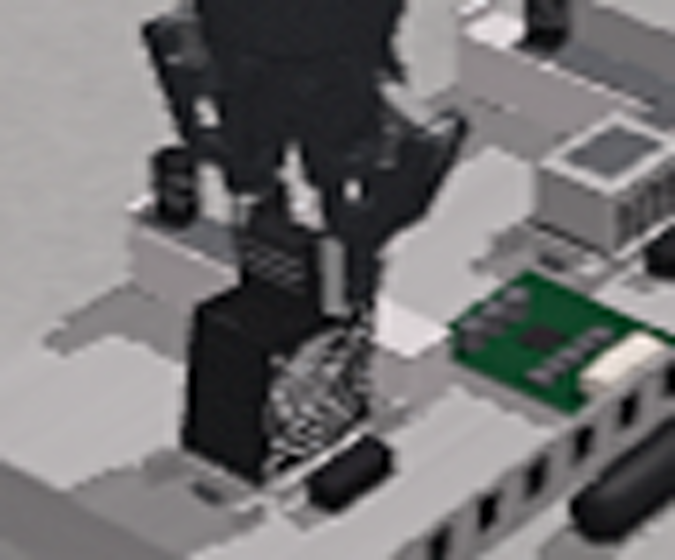

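The fan is tipped 6–7° toward the slide with the foot at about 13 mm, well inside the limit. I'll hold briefly, then right it against the -y cheek with a softer grip.

```bash
python3 -m pendant '[[0,0,0,0,1],[0,0,0,0,1],[0,0,0,0,1]]' ; python3 -m pendant '[[0,0,0,0,1],[-0.1,0,0,0,1],[-0.25,0,0,0,1],[-0.4,0,0,0,1],[-0.4,0,0,0,1]]' 20; python3 tip.py a18.png;python3 hh.py; python3 go.py .6495 -.1023 .074
```

```text
clock: 24.72
position: [0.646, -0.0843, 0.0747]
ee_rot: [0.633, 0.774, 0.0, 0.0]
ft_force: [-6.8, 1.5, 9.8]
grip_width: 0.382
clock: 25.35
position: [0.6487, -0.0918, 0.0769]
ee_rot: [0.631, 0.776, 0.003, -0.003]
ft_force: [-19.5, 20.6, 30.6]
grip_width: 0.385
n 124 tip away deg -3.95 side y at floor mm -35.0 res 5.0
-36 9 [64.8 67.8 71.1]
-32 45 [66.6 72.3 76.6]
-28 9 [77.5 78.7 80.2]
-24 7 [78.5 79.2 79.9]
-20 13 [77.8 78.7 79.8]
-16 8 [78.7 79.6 80.4]
-12 35 [80.9 88.  93.5]
-8 22 [84.5 89.1 96. ]
[(0, np.float64(-42.7), 30), (6, np.float64(-38.3), 17), (12, np.float64(-36.4), 22), (18, np.float64(-35.1), 17), (24, np.float64(-34.5), 17), (30, np.float64(-33.7), 18), (36, np.float64(-32.6), 21), (42, np.float64(-32.0), 23), (48, np.float64(-31.9), 13), (54, np.float64(-31.6), 19), (60, np.float64(-31.4), 16), (66, np.float64(-30.3), 18), (72, np.float64(-28.7), 32), (78, np.float64(-21.5), 46)]
t 25.45 pos [ 0.6487 -0.0917  0.0769] yawY 11.82 F [-18.3  20.3  30.9] g 0.387 tilt [-0.0011  0.0084]
shift units [-0.264 -0.034  0.069] turn units 0.053
```

View pics/a18.png

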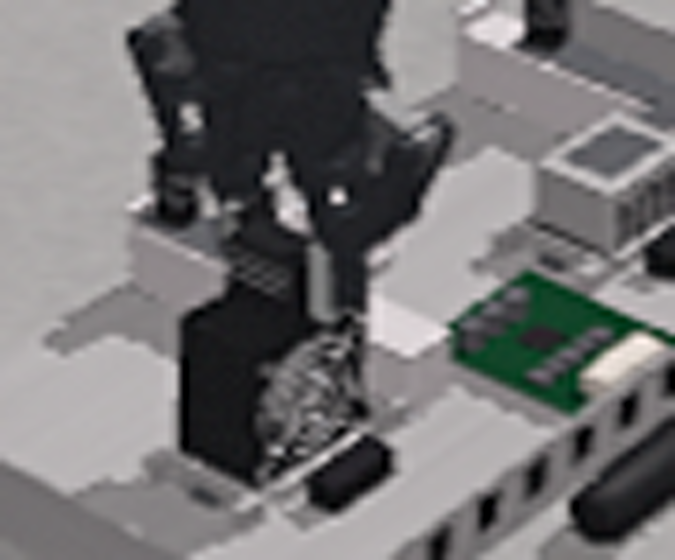

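Now about -3.5°. A little more, then a firm grip and lift.

```bash
python3 -m pendant '[[-0.1,0.03,0,0,1],[-0.18,0.03,0,0,1],[-0.18,0.03,0,0,1]]' 20; python3 tip.py; python3 go.py .6495 -.1023 .074; python3 -m pendant '[[0,0,0,0,1],[0,0,0,0,1],[0.1,0,-0.15,0,1],[0.25,0,-0.35,0,1],[0.25,0,-0.5,0,1]]' 70; python3 tip.py a19.png;python3 go.py .6495 -.1023 .074
```

```text
clock: 25.82
position: [0.6501, -0.0954, 0.0776]
ee_rot: [0.63, 0.777, 0.003, -0.005]
ft_force: [-27.0, 28.4, 43.4]
grip_width: 0.384
n 131 tip away deg -2.98 side y at floor mm -36.6 res 5.16
t 25.88 pos [ 0.6501 -0.0953  0.0776] yawY 11.93 F [-27.3  27.3  42.3] g 0.381 tilt [-0.0043  0.0116]
shift units [-0.168 -0.05   0.088] turn units 0.071
clock: 26.5
position: [0.6498, -0.0973, 0.0936]
ee_rot: [0.633, 0.775, 0.0, 0.0]
ft_force: [0.1, -0.3, -3.1]
grip_width: 0.384
n 105 tip away deg -3.02 side y at floor mm -36.0 res 6.54
t 26.55 pos [ 0.6502 -0.098   0.0944] yawY 11.48 F [ 1.3 -0.4 -2.7] g 0.383 tilt [ 0.0014 -0.0006]
shift units [-0.102 -0.04   0.511] turn units -0.003
```

View pics/a19.png

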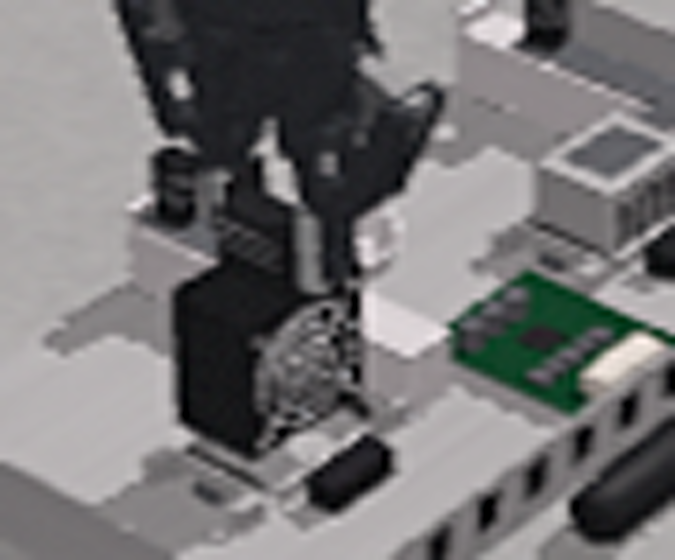

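Freed; the force shows only the fan's weight (~3 N). I'll lift another ~14 mm, centre it, and verify.

```bash
python3 -m pendant '[[0.05,0,-0.15,0,1],[0.1,0,-0.3,0,1],[0.1,0,-0.35,0,1],[0.1,0,-0.35,0,1],[0.1,0,-0.35,0,1]]'; sed -i 's/z>.022)&(z<.066)/z>.045)\&(z<.095)/' tip.py; python3 - <<'E'
from est import *
from go import go
go(.65,-.1,.1)
ims,d=camera("scene"); cv2.imwrite("pics/f1.png",cv2.resize(ims[150:280,230:410,::-1],None,fx=4.4,fy=4.4,interpolation=cv2.INTER_CUBIC))
W,r,P=cloud("scene",d,280,345,185,265); psi=np.radians(11.5); C=np.array([.6495,-.1023]); T=W[:,:2]-C
x=T[:,0]*np.cos(psi)+T[:,1]*np.sin(psi); y=-T[:,0]*np.sin(psi)+T[:,1]*np.cos(psi); z=W[:,2]
m=(abs(x)<.016)&(y>-.05)&(y<-.01)
print([(round(a*1000),round(1000*np.median(y[m&(z>a)&(z<a+.006)]),1),int((m&(z>a)&(z<a+.006)).sum())) for a in np.arange(0,.12,.006) if (m&(z>a)&(z<a+.006)).sum()])
for a in np.arange(-.036,0,.004):
    k=(abs(x)<.014)&(y>a)&(y<a+.004)&(z>.085)&(z<.13)
    if k.sum()>2: print(round(a*1000),k.sum(),np.round(np.median(z[k])*1000,1))
imt,d=camera("top"); cv2.imwrite("pics/f2.png",cv2.resize(imt[110:270,230:430,::-1],None,fx=4,fy=3.75))
E
python3 tip.py
```

```text
clock: 27.18
position: [0.6487, -0.0938, 0.107]
ee_rot: [0.633, 0.774, -0.0, -0.0]
ft_force: [0.1, -0.3, -3.2]
grip_width: 0.386
t 27.18 pos [ 0.6487 -0.0938  0.107 ] yawY 11.49 F [ 0.1 -0.3 -3.2] g 0.386 tilt [-0.0004 -0.    ]
shift units [-0.158  0.     0.176] turn units -0.002
[(0, np.float64(-39.1), 48), (6, np.float64(-35.9), 18), (12, np.float64(-33.6), 28), (18, np.float64(-37.6), 4), (36, np.float64(-28.5), 2), (42, np.float64(-29.6), 11), (48, np.float64(-30.8), 17), (54, np.float64(-30.7), 18), (60, np.float64(-29.6), 17), (66, np.float64(-30.7), 22), (72, np.float64(-30.0), 15), (78, np.float64(-30.8), 16), (84, np.float64(-31.0), 17), (90, np.float64(-29.8), 21), (96, np.float64(-29.8), 14), (102, np.float64(-22.4), 57), (108, np.float64(-22.3), 15), (114, np.float64(-10.9), 3)]
-36 9 92.2
-32 42 96.6
-28 18 106.2
-24 10 107.5
-20 7 107.3
-16 12 107.2
-12 46 118.0
-8 15 114.9
n 133 tip away deg -1.07 side y at floor mm -31.6 res 3.04
```

View pics/f1.png

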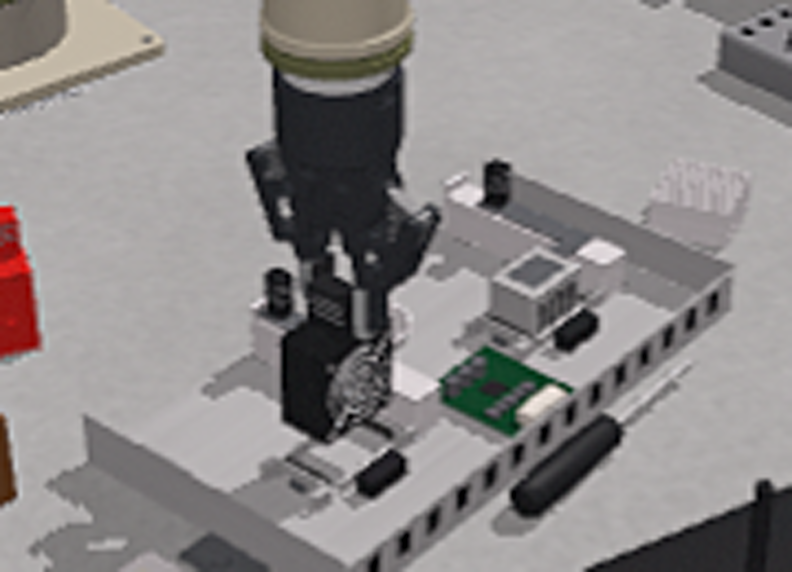

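View pics/f2.png

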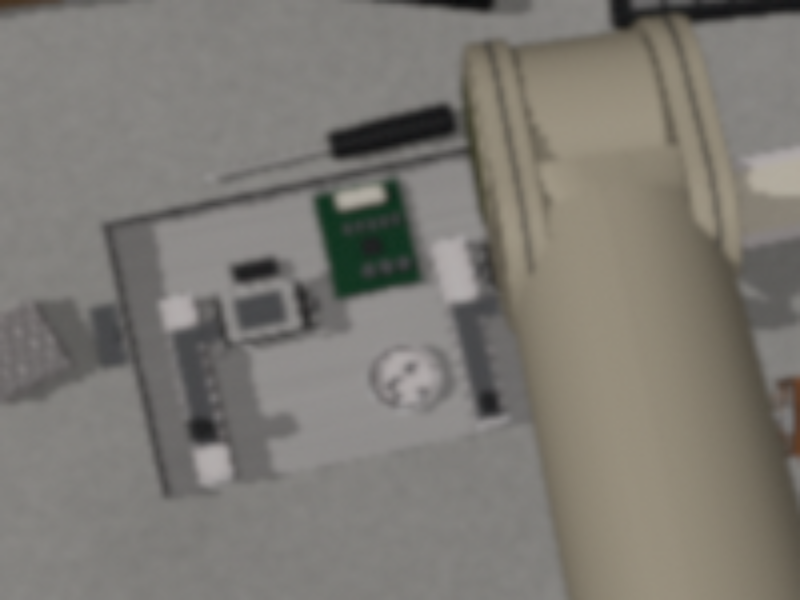

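The fan is upright within about 1°, its foot at about 44 mm world height, centred over its bay and clear of the cheeks. The right lock grip is at the front end of its rail (487,403), the left slide hasn't moved, and the dish is in place. Handing in.

```bash
python3 -m pendant '[[0,0,0,0,1],[0,0,0,0,1],[0,0,0,0,1]]'; python3 -c "
from workcell import hand_in
print(hand_in())"
```

```text
clock: 27.7
position: [0.6489, -0.0937, 0.1073]
ee_rot: [0.633, 0.774, -0.0, 0.0]
ft_force: [-0.4, -0.1, -3.6]
grip_width: 0.385
the job is handed in; nothing more can be done
None
```

I opened the right bay's lock slide fully, rocked the fan out of its cheeks both ways, and handed in at 27.7 s with the fan held still and upright over its own bay. No verdict came back, so the points below are my own measurements.

- **Lock:** I pulled the slide until it hit its stop, where the force rose to about 24 N. The last top view shows it still at the open end. The left slide, the dish and the other things I could see are where they were; the arm hid part of the right side of the bench.
- **Away from the slide:** the fan tipped about 13° with its foot at about 11 mm (limit 16 mm).
- **Towards the slide, first tries:** with the slide-side edge caught on its cheek, the foot read 18–19 mm against the 20 mm limit. Pressing that edge down with the fingertips at 60 N did not seat it.
- **Towards the slide, final:** I lifted the fan a little, moved it sideways and lowered it again. That gave 6–7° of tip with the foot at about 13 mm.
- **At hand-in:** the fan was gripped at 70 N and tilted about 1° or less. Its foot was about 44 mm above the bench (about 40 mm above the tray floor), within a few mm of the bay centre. The wrist carried only the fan's weight, about 3.5 N, so it was touching nothing.

The tip angles and foot heights come from camera depth, good to about 1° and 1–2 mm. The highest wrist reading I saw was about 70 N (limit 120 N), while pressing down.

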